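Boxing the last votive candle with sprung tongs

ROBOT

A 6-joint arm with a two-finger parallel gripper is mounted at the origin on the work surface. World frame = base frame: x ahead of the robot, y to its left, z up, the work surface at z = 0. Lengths are in m, angles in rad, forces in N, time in s.
With the tool pointing down it reaches from about 0.35 to 0.85 m from the base axis. Payload 8.1 kg.
Tool frame: the origin (TCP) lies midway between the tips of the shut fingers; the grasp point (between the pads) lies 19 mm behind it; x points along the fingers, y is the direction in which the jaws open and shut, and the axes are right-handed (so a half turn about x gives the same grasp; the last joint's range is limited). The gripper opens to 93 mm and grips with 3 to 60 N. Pads are 15 mm wide; open, the fingers measure 128 mm over their backs; the gripper's body (75 mm by 188 mm) begins 65 mm behind the grasp point.
Start: joints at [-1.229, 0.13, 1.488, -0, 1.523, -0.085], TCP at [0.248, -0.546, 0.219] pointing down, gripper open.
Joint ranges: [-2.96, 2.96], [-0.89, 2.26], [0.02, 2.5], [-1.34, 4.48], [0, 2.73], [-2.66, 2.66]. Speed limits (rad/s): [2.39, 2.39, 2.79, 3.14, 3.14, 3.14].

INTERFACE

Orientations are given as [roll, pitch, yaw] about the fixed x, y, z axes, in that order (R = Rz(yaw) Ry(pitch) Rx(roll)).
In Python, from workcell import monitor, imaging, workorder gives the robot as it stands.
- The arm moves only by the shell command python3 -m inch 'ROWS'. ROWS is JSON, a list of rows, each an object of numbers: "dx", "dy", "dz": the shift along the tool's x, y, z in m; "ax", "ay", "az": the turn, a rotation vector about the tool's x, y, z in rad; "claw": the gripper command: -1 is shut, 1 is fully open, values between are in proportion. In form: [{"dx": .., "dy": .., "dz": .., "ax": .., "ay": .., "az": .., "claw": ..}, ...]. A call has 1 to 8 rows; each row is the pose to reach, as a shift and turn from the pose measured when the call began, along the tool's axes at that moment; what a row does not reach only later rows make up. A row lasts 1/10 s, in which the tool goes at most 50 mm and 8.59 degrees, less where a joint would pass 70% of its speed; a pose out of reach is approached as far as the arm can. A call with a gripper value outside its range is refused whole. The fingers move at their own pace and stop on an object; the grip force is fixed at half the most. Time passes only in rows, so rows that repeat a pose let the fingers close. It gives the time, the measured TCP pose, the force and the opening at its end, in the units of the state.
- monitor.observe(): the state, without advancing time (a new reading comes with each control period).
- imaging.capture(name): name is "side" or "top"; returns a dict with "frame" (420x560x3 uint8, red, green, blue), "depth" (420x560 float32, m along the optical axis (not along the pixel's ray), 0 where there is no reading), "fov_y" (degrees; the focal length in pixels is half the picture's height over the tangent of half this angle, whatever the lens; pixels are square), "cx", "cy" (the principal point, pixels), "rvec" (rotation vector, rad) and "tvec" (3), from world to camera coordinates, as OpenCV has them. Camera axes: x right, y down, z forward; pixel columns grow to the right and rows downward; lengths in m; the calibration is good to about 2 mm. A picture is of the moment at which its call begins.
- workorder.close_job(): hands the job in, once; it reports no verdict.
The state is a dict: "t": time; "qpos": joint angles; "qd": joint speeds; "tau": joint torques, N m; "tool_pos": TCP position; "orientation": TCP orientation; "contact_force": force on the tool from outside, world axes, zero at the start; "ft_torque": the same for the moment, N m; "opening": opening from 0.0 (shut) to 1.0 (fully open).
Only numpy, scipy, OpenCV 4.12 (cv2) and the standard library are available. Lean on these libraries where they do the work, as an engineer would, in place of code of your own. Each camera call takes 0.05 s, during which the arm holds its last target.

TASK

Fill the one empty compartment of the gift box with the lilac candle from the curing board, and use the bamboo tongs for it: the soft wax must never be touched by the gripper nor dented, so squeeze the tongs only gently. Lower the candle in the tongs until it stands upright in the middle of its compartment before you let it go, leave the other candles and the bottle as they stand, and lay the tongs back on the white rest.

Things in the scene. Friction and masses are not known exactly. Their poses are not given: they have to be found in the camera images.
- tongs: Sprung U-shaped bamboo tongs, dark brown with green tips, 190 long, about 36 g. Origin: underside of the outer end of the round bow; +x runs to the tips, +y to the left arm, +z up as they lie. The arms leave the bow at x = 20 mm, where they flex, and are 4 mm thick; they are 16 mm tall (z 0 to 16) up to x = 120, the handle, then 10 mm tall (z 3 to 13) to x = 190
- tongs_grip (a point): middle of the handle between the arms, 80 mm from the bow end, 8 mm above the underside, near the centre of mass: hold the arms here from above, a finger outside each arm. Over the arms' outer faces they measure here 46 mm at rest (spring open), 40 mm with the tips on the candle (arms then parallel), 28 mm with the tips together. Opened past 46 mm they drop out
- tongs_tip (a point): midway between the two tip pads, 180 mm from the bow end, 8 mm above the underside. Each green pad is 20 mm long (x 170 to 190), 10 mm tall, flat, facing the other. The gap between the pads is 48 mm at rest and 32 mm at the candle's width
- tongs_left: left arm of the tongs, with its tip pad; origin where it leaves the bow, 20 mm from the bow end, 18 mm left of the middle, 8 mm above the underside. Both arms always move equally. Squeezing force on each arm at the handle's middle: 2.5 N just below the rest opening, 4 N at the candle's width, 7 N with the tips together; each newton above 4 N then puts 0.37 N on the candle
- tongs_right: right arm of the tongs, mirrored; its axes are those of the tongs with the arms at rest, and it turns 0.05 rad about z from there to the candle's width
- rest: fixed white ceramic tongs rest: a plate 150 x 76 x 6 mm (x, y, z) with two cross ridges 10 mm wide, at x = -55 and +55 mm, the full 76 mm long, whose tops are 22 mm above the table. Origin: middle of the underside. The tongs lie flat across both ridges along its x axis, the middle of the handle over the origin, tips towards +x; fingers can dip between the ridges to just above the plate
- board: fixed dark wooden curing board, 180 x 110 x 12 mm (x, y, z), origin in the middle of its underside
- candle: the lilac votive candle, a plain cylinder 32 mm across and 28 mm tall with a short wick above (the wick is only to look at), 14-28 g; stands upright on the board, its foot 12 mm above the table. Origin: middle of its foot, z up. The wax dents if one tongs arm presses on it with more than 8 N
- box: fixed open gift box of brown card, 138 x 138 mm and 32 mm tall, walls and floor 3 mm, so the rim stands 1 mm above the tops of the candles in it. Two low dividers, 3 mm thick, their tops 16 mm above the table, make four compartments of 64 x 64 mm, their centres at x = +-33, y = +-33 mm of the box. Origin: middle of its underside, axes along its sides. Three compartments hold a candle each
- pad: thin round white paper pad, 44 mm across, flat on the floor in the middle of the empty compartment, 3 mm above the table (the other compartments have one too, under their candles); origin on its underside, in the compartment's centre
- cream: cream candle in the gift box, same size as the lilac one, origin in the middle of its foot; a bystander
- rose: pink candle in the gift box, likewise; a bystander
- sage: green candle in the gift box, likewise; a bystander
- bottle: small amber oil bottle with a black cap, 32 mm across, 72 mm tall, loose on the table, origin in the middle of its foot; a bystander

How it is judged:
On the way, in this order (a step that is already met when the one before it is completed fails the run):
1. the lilac candle is lifted clear of the board in the tongs (height (world z) of candle above 0.032 m and contact force between candle and tongs above 0.1 N and contact force between candle and board below 0.05 N), for 0.2 s.
2. still in the tongs, the candle is lowered into the empty compartment, its foot within 6 mm of the floor (horizontal distance between candle and pad below 0.014 m and angle between candle's own z axis and vertical below 0.12 rad and z of candle in the frame of pad below 0.006 m and contact force between candle and tongs above 0.1 N), for 0.05 s.
At the end, for the whole second after the job is handed in: the lilac candle stands upright (within 7 degrees) on the floor of the empty compartment, within 14 mm of its middle, free of the tongs; the tongs lie still and flat on both ridges of the rest, handle middle within 35 mm of the rest's middle, within 23 degrees of its length (horizontal distance between candle and pad below 0.014 m and angle between candle's own z axis and vertical below 0.12 rad and z of candle in the frame of pad below 0.002 m and linear speed of each of candle, tongs below 0.01 m/s and contact force between candle and tongs below 0.05 N and horizontal distance between tongs_grip and rest below 0.035 m and angle between the x axis of tongs and the x axis of rest, either way round below 0.4 rad and z of tongs in the frame of rest between 0.019 and 0.026 m and angle between tongs's own z axis and vertical below 0.1 rad); the robot touches nothing.
It fails at once if the gripper or arm touches the lilac candle (contact force between any of the fingers, the arm and candle above 0.2 N).
It fails at once if the wax is dented: a tongs arm presses on the candle with more than 8 N (contact force between any of tongs_left, tongs_right and candle above 8 N).
It fails at once if the lilac candle is toppled (angle between candle's own z axis and vertical above 0.6 rad).
It fails at once if another candle is shifted by more than 10 mm or tipped (distance of any of cream, rose, sage from where it was at the start of the episode above 0.01 m or angle between any of cream, rose, sage's own z axis and vertical above 0.3 rad).
It fails at once if the bottle is shifted by more than 15 mm or tipped (distance of bottle from where it was at the start of the episode above 0.015 m or angle between bottle's own z axis and vertical above 0.3 rad).
It also fails if it takes over 58 s, if anything falls off the work surface, if the arm or the gripper's body presses on something with over 40 N, if the wrist force passes 120 N, or if a joint passes its speed limit or range.

## Working session

There is one attempt and no reset: what is moved stays moved. The work goes in short steps, Python scripts to look and compute and a shell command to move; the robot and the scene stay as the last step left them, time stands still between calls to the robot, and variables do not carry over. Pictures are saved under pics/ and viewed, and the job is handed in when it is done.

```bash
ls; mkdir -p pics; cat > h.py <<'E'
import numpy as np, cv2
from workcell import monitor, imaging
def cap(name,fn=None):
    c=imaging.capture(name)
    f=c["frame"]; H,W=f.shape[:2]
    fl=H/2/np.tan(np.radians(c["fov_y"])/2)
    c["K"]=np.array([[fl,0,c["cx"]],[0,fl,c["cy"]],[0,0,1.]])
    c["R"]=cv2.Rodrigues(np.array(c["rvec"],float))[0]; c["t"]=np.array(c["tvec"],float).ravel()
    if fn: cv2.imwrite("pics/"+fn,f[:,:,::-1])
    return c
def onplane(c,u,v,z):
    d=c["R"].T@np.linalg.inv(c["K"])@np.array([u,v,1.]); o=-c["R"].T@c["t"]
    return o+d*(z-o[2])/d[2]
def cloud(c):
    D=c["depth"]; v,u=np.indices(D.shape)
    P=np.stack([(u-c["K"][0,2])/c["K"][0,0]*D,(v-c["K"][1,2])/c["K"][1,1]*D,D],-1)
    return (P-c["t"])@c["R"], D>0
def proj(c,p):
    q=c["K"]@(c["R"]@np.array(p)+c["t"]); return q[:2]/q[2]
E
python3 - <<'E'
from h import *
for n in("top","side"):
    c=cap(n,n+"0.png"); print(n,c["fov_y"],c["cx"],c["cy"],-c["R"].T@c["t"],c["R"][2])
s=monitor.observe(); print({k:np.round(v,4) for k,v in s.items()})
E
```

```text
pics
top 45.07772446466868 270.9553213990078 197.30328203859136 [ 0.53198397 -0.0381189   1.31242372] [ 0.07290327  0.01736711 -0.99718779]
side 55.616103778611155 277.99031033017457 204.5061682389448 [0.23412328 0.63846142 0.68458674] [ 0.38242267 -0.68119642 -0.62427905]
{'t': np.float64(0.1), 'qpos': array([-1.2294,  0.1311,  1.4892, -0.    ,  1.523 , -0.0854]), 'qd': array([-0.0019, -0.0001, -0.0023, -0.0014,  0.0017, -0.0006]), 'tau': array([ 2.00000e-03, -5.61341e+01, -4.93095e+01,  7.71000e-02,
        2.91000e-02, -1.00000e-04]), 'tool_pos': array([ 0.2482, -0.5457,  0.2177]), 'orientation': array([-1.6393,  1.5691,  1.9292]), 'contact_force': array([ 0.1331,  0.175 , -0.4011]), 'ft_torque': array([ 0.0421,  0.0056, -0.01  ]), 'opening': np.float64(1.0004)}
```

View pics/top0.png

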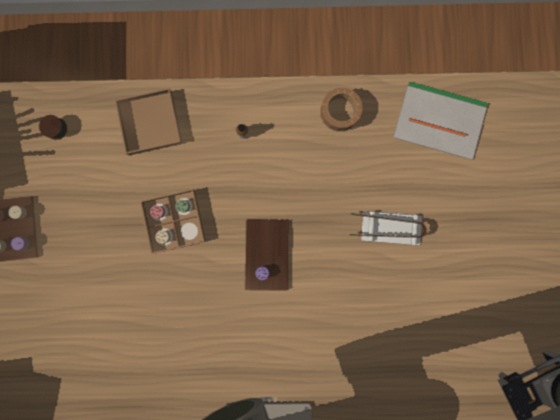

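View pics/side0.png

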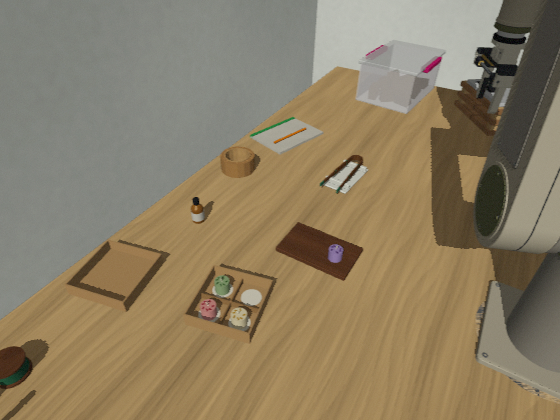

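```bash
python3 - <<'E'
import cv2
a=cv2.imread("pics/top0.png"); b=cv2.imread("pics/side0.png")
cv2.imwrite("pics/topL.png",cv2.resize(a[180:300,130:300],None,fx=4.6,fy=4.6,interpolation=cv2.INTER_CUBIC))
cv2.imwrite("pics/topR.png",cv2.resize(a[190:270,335:445],None,fx=7,fy=7,interpolation=cv2.INTER_CUBIC))
cv2.imwrite("pics/sideL.png",cv2.resize(b[210:345,175:370],None,fx=4,fy=4,interpolation=cv2.INTER_CUBIC))
cv2.imwrite("pics/sideR.png",cv2.resize(b[145:200,305:385],None,fx=9,fy=9,interpolation=cv2.INTER_CUBIC))
E
```

```text
(no output)
```

View pics/topL.png

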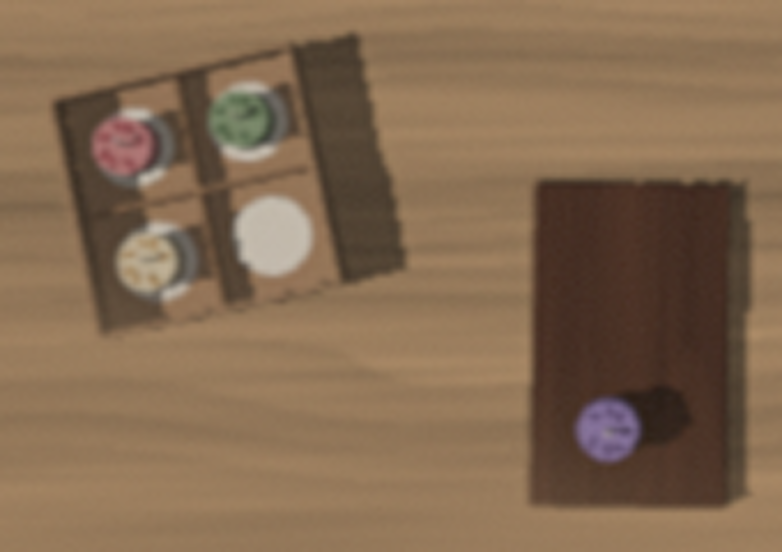

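View pics/topR.png

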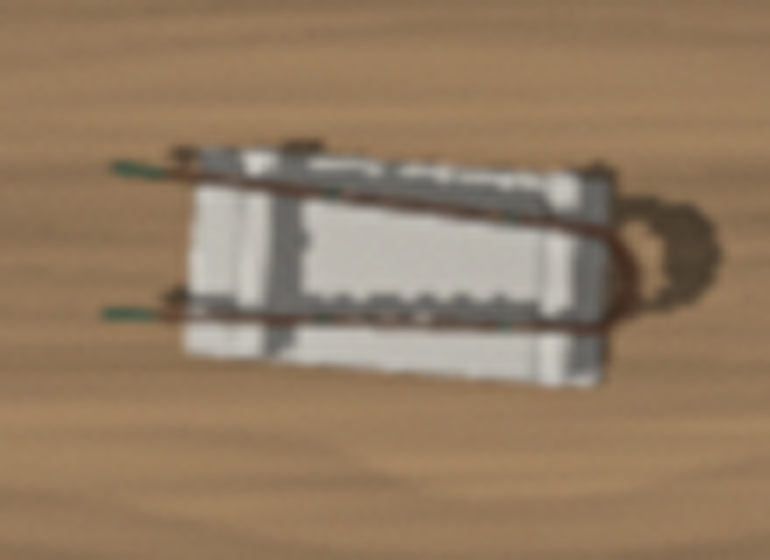

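View pics/sideL.png

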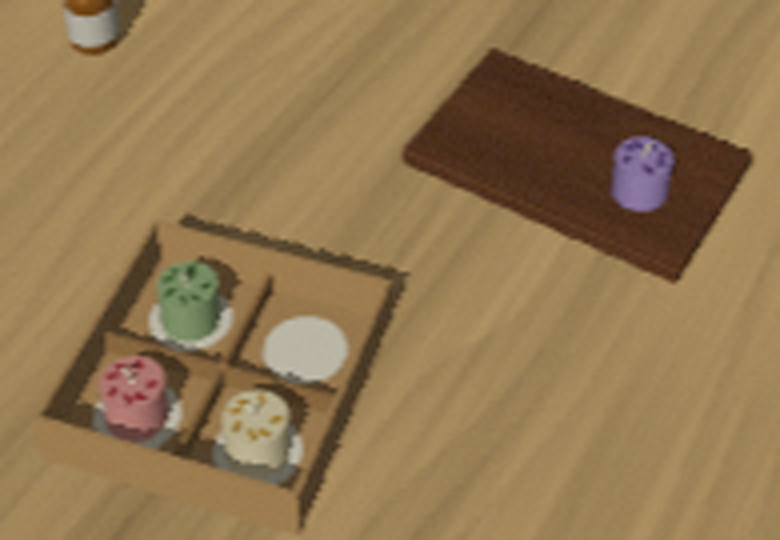

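View pics/sideR.png

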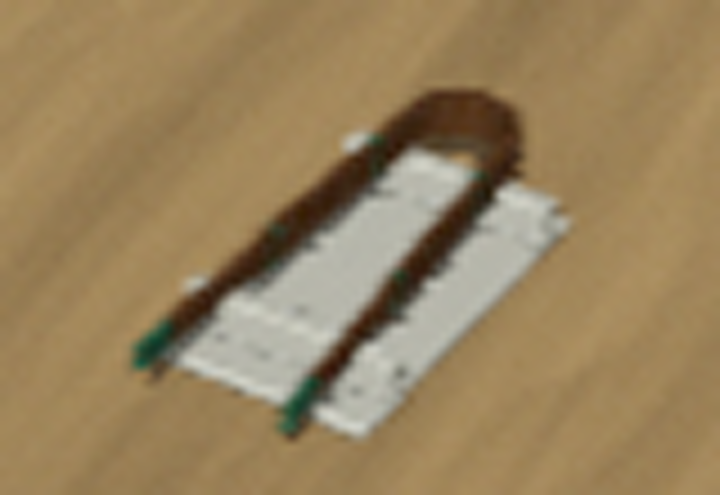

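```bash
cat > m.py <<'E'
from h import *
def blob(c,lo,hi,roi):
    hsv=cv2.cvtColor(c["frame"],cv2.COLOR_RGB2HSV); m=cv2.inRange(hsv,np.array(lo),np.array(hi))
    z=np.zeros_like(m); x0,y0,x1,y1=roi; z[y0:y1,x0:x1]=m[y0:y1,x0:x1]; return z
def stat(m):
    v,u=np.nonzero(m); return u.mean(),v.mean(),len(u),u.min(),u.max(),v.min(),v.max()
E
python3 - <<'E'
from m import *
for n,roi,R2,R3 in(("top",(250,260,280,285),(340,200,440,250),(175,215,205,245)),("side",(320,235,350,270),(310,150,380,200),(235,283,268,310))):
    c=cap(n); hsv=cv2.cvtColor(c["frame"],cv2.COLOR_RGB2HSV)
    m=blob(c,(120,50,60),(160,255,255),roi); s=stat(m); print(n,"lilac",np.round(s,1))
    P,ok=cloud(c)
    Q=P[(m>0)&ok]; print(" z pct",np.percentile(Q[:,2],[5,50,95]).round(4))
    T=Q[Q[:,2]>np.percentile(Q[:,2],90)-.004]; print(" top pts",T.mean(0).round(4),np.ptp(T,axis=0).round(4))
    print(" ray z=.040",onplane(c,s[0],s[1],.040).round(4)," z=.026",onplane(c,s[0],s[1],.026).round(4))
    # pad
    m=blob(c,(0,0,120),(180,45,255),R3); s=stat(m); print(" pad",np.round(s,1),onplane(c,s[0],s[1],.0035).round(4),P[(m>0)&ok].mean(0).round(4))
    # green tips
    m=blob(c,(65,80,20),(95,255,255),R2)
    k,l,st,ce=cv2.connectedComponentsWithStats(m)
    for i in range(1,k):
        if st[i,4]>=4:
            print(" green",st[i],ce[i].round(1),onplane(c,*ce[i],.035).round(4),np.median(P[(l==i)&ok],axis=0).round(4))
    # rest white
    m=blob(c,(0,0,120),(180,45,255),R2); s=stat(m); print(" rest",np.round(s,1)); 
    cn=max(cv2.findContours(m,0,2)[0],key=cv2.contourArea); r=cv2.minAreaRect(np.vstack(cv2.findContours(m,0,2)[0])); print(r, [onplane(c,*p,.014).round(4) for p in cv2.boxPoints(r)], onplane(c,*r[0],.014).round(4))
    for nm,b in(("bottle",None),): pass
E
```

```text
top lilac [261.8 272.7 143.  255.  268.  266.  279. ]
 z pct [0.0122 0.0391 0.0445]
 top pts [0.4357 0.0111 0.0418] [0.0297 0.0301 0.0068]
 ray z=.040 [0.4369 0.0099 0.04  ]  z=.026 [0.4358 0.0104 0.026 ]
 pad [188.6 230.8 215.  181.  196.  223.  239. ] [0.5445 0.1994 0.0035] [0.5444 0.1995 0.0035]
 rest [ 390.2  228.6 1161.   362.   420.   211.   244. ]
((391.5542907714844, 227.53323364257812), (59.32532501220703, 29.776531219482422), 4.899093151092529) [array([ 0.5143, -0.2426,  0.014 ]), array([ 0.5898, -0.2513,  0.014 ]), array([ 0.5744, -0.4013,  0.014 ]), array([ 0.4991, -0.392 ,  0.014 ])] [ 0.5443 -0.3219  0.014 ]
side lilac [335.  253.3 231.  328.  343.  244.  262. ]
 z pct [0.0131 0.0371 0.0423]
 top pts [0.4353 0.0116 0.0409] [0.0298 0.0352 0.0059]
 ray z=.040 [0.4309 0.022  0.04  ]  z=.026 [0.4352 0.0087 0.026 ]
 pad [250.9 296.9 249.  241.  260.  289.  305. ] [0.5444 0.1968 0.0035] [0.544  0.1973 0.0045]
 green [320 181   4   5   9] [321.8 182.8] [ 0.575  -0.2181  0.035 ] [ 0.5793 -0.2279  0.0256]
 green [337 187   3   5   9] [338. 189.] [ 0.524  -0.2143  0.035 ] [ 0.5268 -0.2214  0.0285]
 rest [346.  177.2 566.  324.  367.  160.  192. ]
((344.292724609375, 175.32994079589844), (25.63759422302246, 41.952430725097656), 43.451839447021484) [array([ 0.5912, -0.2487,  0.014 ]), array([ 0.5833, -0.4526,  0.014 ]), array([ 0.4953, -0.3847,  0.014 ]), array([ 0.5115, -0.1989,  0.014 ])] [ 0.5444 -0.3151  0.014 ]
```

```bash
python3 - <<'E'
from m import *
for n,(x0,y0,x1,y1) in(("top",(345,205,440,245)),("side",(310,150,375,200))):
    c=cap(n); P,ok=cloud(c); V=c["frame"].max(2)
    Z=np.zeros(V.shape,bool); Z[y0:y1,x0:x1]=True
    sat=cv2.cvtColor(c["frame"],cv2.COLOR_RGB2HSV)[:,:,1]
    M=Z&ok&(P[:,:,2]>.031)&(P[:,:,2]<.045)&(sat>70)
    Q=P[M]; print(n,len(Q),Q.min(0).round(4),Q.max(0).round(4))
    y=Q[:,1]
    for a in np.arange(-.43,-.2,.02):
        s=Q[(y>=a)&(y<a+.02)]
        if len(s)<2: continue
        mid=(s[:,0].min()+s[:,0].max())/2; A=s[s[:,0]<mid]; B=s[s[:,0]>=mid]
        print(round(a+.01,2),A.mean(0).round(4),B.mean(0).round(4),((A[:,0].mean()+B[:,0].mean())/2).round(4))
E
```

```text
top 85 [ 0.5193 -0.4009  0.0313] [ 0.5798 -0.2171  0.0426]
-0.4 [ 0.5304 -0.397   0.0372] [ 0.5473 -0.3967  0.0366] 0.5388
-0.38 [ 0.5208 -0.385   0.0369] [ 0.5565 -0.3824  0.0381] 0.5387
-0.36 [ 0.5221 -0.366   0.0364] [ 0.5603 -0.3625  0.0361] 0.5412
-0.34 [ 0.5224 -0.347   0.0377] [ 0.5634 -0.3409  0.036 ] 0.5429
-0.32 [ 0.5654 -0.3239  0.0362] [ 0.568  -0.3123  0.038 ] 0.5667
-0.3 [ 0.5681 -0.3059  0.0391] [ 0.5682 -0.3094  0.0342] 0.5681
-0.28 [ 0.5261 -0.2762  0.0349] [ 0.5715 -0.2833  0.0338] 0.5488
-0.24 [ 0.5267 -0.238   0.034 ] [ 0.5778 -0.241   0.032 ] 0.5522
side 163 [ 0.5186 -0.4017  0.0311] [ 0.5832 -0.2156  0.0417]
-0.4 [ 0.5316 -0.3988  0.0365] [ 0.5473 -0.3972  0.0369] 0.5394
-0.38 [ 0.5202 -0.3793  0.0384] [ 0.5567 -0.3804  0.038 ] 0.5384
-0.36 [ 0.5207 -0.3587  0.0365] [ 0.5592 -0.3601  0.0361] 0.5399
-0.34 [ 0.5214 -0.3391  0.0365] [ 0.5623 -0.34    0.0364] 0.5419
-0.32 [ 0.5219 -0.3187  0.0366] [ 0.5658 -0.3207  0.0359] 0.5439
-0.3 [ 0.5236 -0.3012  0.036 ] [ 0.5688 -0.2987  0.0356] 0.5462
-0.28 [ 0.5242 -0.2782  0.0346] [ 0.5724 -0.2806  0.0331] 0.5483
-0.26 [ 0.5262 -0.2559  0.0324] [ 0.5745 -0.2589  0.0332] 0.5503
-0.24 [ 0.5265 -0.2422  0.0321] [ 0.5779 -0.241   0.0331] 0.5522
-0.22 [ 0.5271 -0.2224  0.0321] [ 0.5818 -0.2231  0.0322] 0.5544
```

```bash
cat > g.py <<'E'
from h import *
from scipy.spatial.transform import Rotation as Ro
def cur():
    s=monitor.observe(); return np.array(s["tool_pos"]),Ro.from_euler("xyz",s["orientation"]),s
def Rtool(yawdir_deg,tilt_deg,flip=1):
    # tongs x axis heading (deg), pitched down by tilt; tool x = tongs -z ; tool y = flip*tongs y
    h=np.radians(yawdir_deg); t=np.radians(tilt_deg)
    tx=np.array([np.cos(h)*np.cos(t),np.sin(h)*np.cos(t),-np.sin(t)]); ty=np.array([-np.sin(h),np.cos(h),0]); tz=np.cross(tx,ty)
    X=-tz; Y=flip*ty; return Ro.from_matrix(np.column_stack([X,Y,np.cross(X,Y)])),tx,ty,tz
def delta(p,R):
    p0,R0,s=cur(); d=R0.inv().apply(np.array(p)-p0); a=(R0.inv()*R).as_rotvec()
    print("d",d.round(4),"a",a.round(4),"|d|",np.linalg.norm(d).round(4),"deg",np.degrees(np.linalg.norm(a)).round(2)); return d,a
def rep():
    p,R,s=cur(); print("t",s["t"],"tcp",p.round(4),"q",np.round(s["qpos"],3),"F",np.round(s["contact_force"],2),"M",np.round(s["ft_torque"],3),"op",round(float(s["opening"]),4), "mm",round(93*float(s["opening"]),2)); print(R.as_matrix().round(3).tolist())
E
python3 - <<'E'
from g import *
rep()
for f in(1,-1):
    R,*_=Rtool(84.2,0,f); print(R.as_matrix().round(3).tolist()); delta([.5438,-.3223,.12],R)
E
```

```text
t 0.3 tcp [ 0.2483 -0.546   0.2183] q [-1.229  0.131  1.489 -0.     1.523 -0.085] F [ 0.32  0.15 -0.26] M [ 0.032  0.058 -0.004] op 1.001 mm 93.09
[[-0.0, 0.414, -0.91], [0.001, -0.91, -0.414], [-1.0, -0.001, -0.0]]
[[0.0, -0.995, 0.101], [0.0, 0.101, 0.995], [-1.0, 0.0, 0.0]]
d [ 0.0983 -0.0812 -0.3615] a [2.0989e+00 6.0000e-04 4.0000e-04] |d| 0.3834 deg 120.26
[[0.0, 0.995, -0.101], [0.0, -0.101, -0.995], [-1.0, 0.0, 0.0]]
d [ 0.0983 -0.0812 -0.3615] a [-1.0427e+00 -4.0000e-04  5.0000e-04] |d| 0.3834 deg 59.74
```

```bash
python3 -m inch '[{"dx":0.03,"dy":-0.08,"dz":-0.36,"ax":-1.04,"claw":1},{"dx":0.03,"dy":-0.08,"dz":-0.36,"ax":-1.04,"claw":1},{"dx":0.03,"dy":-0.08,"dz":-0.36,"ax":-1.04,"claw":1},{"dx":0.03,"dy":-0.08,"dz":-0.36,"ax":-1.04,"claw":1},{"dx":0.03,"dy":-0.08,"dz":-0.36,"ax":-1.04,"claw":1},{"dx":0.03,"dy":-0.08,"dz":-0.36,"ax":-1.04,"claw":1},{"dx":0.03,"dy":-0.08,"dz":-0.36,"ax":-1.04,"claw":1},{"dx":0.03,"dy":-0.08,"dz":-0.36,"ax":-1.04,"claw":1}]'; python3 - <<'E'
from g import *
rep(); delta([.5438,-.3223,.09],Rtool(84.2,0,-1)[0])
E
```

```text
t 0.3 tcp [ 0.2483 -0.546   0.2183] q [-1.229  0.131  1.489 -0.     1.523 -0.085] F [ 0.32  0.15 -0.26] M [ 0.032  0.058 -0.004] op 1.001 mm 93.09
[[-0.0, 0.414, -0.91], [0.001, -0.91, -0.414], [-1.0, -0.001, -0.0]]
d [ 0.1283 -0.0812 -0.3615] a [-1.0427e+00 -4.0000e-04  5.0000e-04] |d| 0.3922 deg 59.74$[0]: bad value
```

```bash
python3 -m inch '[{"dx":0.03,"dy":-0.08,"dz":-0.36,"ax":-1.04,"ay":0,"az":0,"claw":1},{"dx":0.03,"dy":-0.08,"dz":-0.36,"ax":-1.04,"ay":0,"az":0,"claw":1},{"dx":0.03,"dy":-0.08,"dz":-0.36,"ax":-1.04,"ay":0,"az":0,"claw":1},{"dx":0.03,"dy":-0.08,"dz":-0.36,"ax":-1.04,"ay":0,"az":0,"claw":1},{"dx":0.03,"dy":-0.08,"dz":-0.36,"ax":-1.04,"ay":0,"az":0,"claw":1},{"dx":0.03,"dy":-0.08,"dz":-0.36,"ax":-1.04,"ay":0,"az":0,"claw":1},{"dx":0.03,"dy":-0.08,"dz":-0.36,"ax":-1.04,"ay":0,"az":0,"claw":1},{"dx":0.03,"dy":-0.08,"dz":-0.36,"ax":-1.04,"ay":0,"az":0,"claw":1}]'; python3 - <<'E'
from g import *
rep(); delta([.5438,-.3223,.09],Rtool(84.2,0,-1)[0])
E
```

```text
t: 1.1
tool_pos: [0.5457, -0.3205, 0.1876]
orientation: [-3.096, 1.569, 1.521]
contact_force: [-0.5, -0.5, -0.3]
opening: 1.003
t 1.1 tcp [ 0.5457 -0.3205  0.1876] q [-0.613  0.234  1.428  0.002  1.48  -0.518] F [-0.54 -0.55 -0.34] M [-0.027 -0.098 -0.05 ] op 1.0028 mm 93.26
[[0.0, 0.995, -0.095], [0.002, -0.095, -0.995], [-1.0, -0.0, -0.002]]
d [ 0.0976 -0.0018  0.0021] a [ 0.0057 -0.0019  0.0001] |d| 0.0977 deg 0.34
```

```bash
python3 -m inch '[{"dx":0.04,"dy":-0.0018,"dz":0.0021,"ax":0.0057,"ay":-0.002,"az":0,"claw":1},{"dx":0.08,"dy":-0.0018,"dz":0.0021,"ax":0.0057,"ay":-0.002,"az":0,"claw":0.5},{"dx":0.12,"dy":-0.0018,"dz":0.0021,"ax":0.0057,"ay":-0.002,"az":0,"claw":0.5},{"dx":0.14,"dy":-0.0018,"dz":0.0021,"ax":0.0057,"ay":-0.002,"az":0,"claw":0.4},{"dx":0.14,"dy":-0.0018,"dz":0.0021,"ax":0.0057,"ay":-0.002,"az":0,"claw":0.4}]'; python3 - <<'E'
from g import *
rep(); delta([.5438,-.3223,.012],Rtool(84.2,0,-1)[0])
c=cap("side","side1.png");c=cap("top","top1.png")
E
python3 -c "
import cv2
a=cv2.imread('pics/side1.png')[80:220,270:430]; b=cv2.imread('pics/top1.png')[180:280,330:450]
cv2.imwrite('pics/s1.png',cv2.resize(a,None,fx=4,fy=4)); cv2.imwrite('pics/t1.png',cv2.resize(b,None,fx=6,fy=6))"
```

```text
t: 1.6
tool_pos: [0.5409, -0.32, 0.0429]
orientation: [-2.073, 1.563, 2.538]
contact_force: [-0.3, -0.2, -0.2]
opening: 0.723
t 1.6 tcp [ 0.5409 -0.32    0.0429] q [-0.616  0.356  1.557 -0.     1.237 -0.515] F [-0.28 -0.24 -0.16] M [-0.037 -0.064 -0.029] op 0.7227 mm 67.21
[[-0.007, 0.995, -0.101], [0.005, -0.101, -0.995], [-1.0, -0.007, -0.004]]
d [0.0309 0.0033 0.0021] a [ 0.0001 -0.0039  0.007 ] |d| 0.0312 deg 0.46
```

View pics/s1.png

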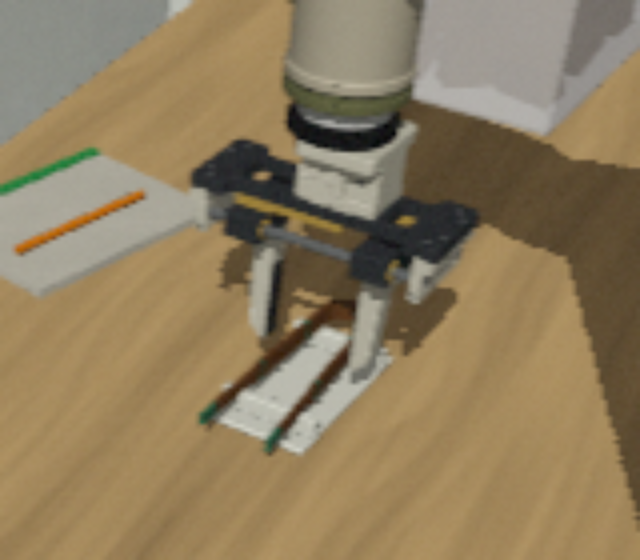

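View pics/t1.png

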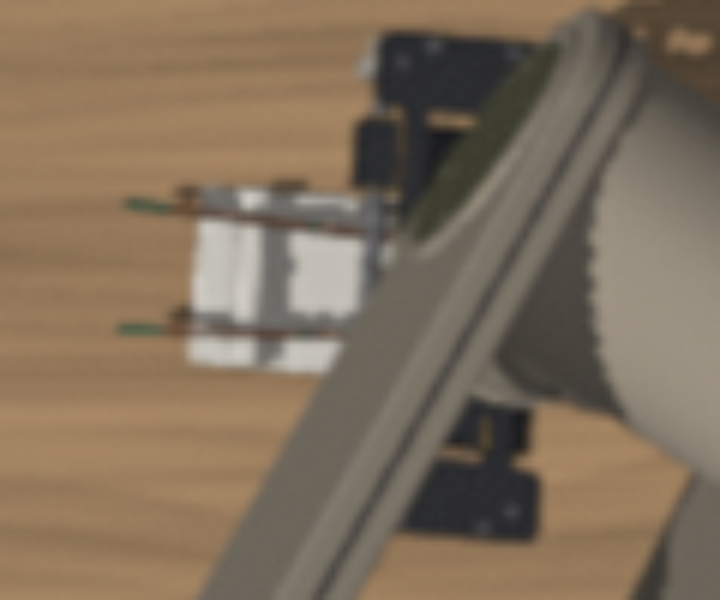

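```bash
python3 -m inch '[{"dx":0.02,"dy":0.0033,"dz":0.0021,"ax":0,"ay":-0.004,"az":0.007,"claw":0.4},{"dx":0.0305,"dy":0.0033,"dz":0.0021,"ax":0,"ay":-0.004,"az":0.007,"claw":0.4},{"dx":0.0305,"dy":0.0033,"dz":0.0021,"ax":0,"ay":-0.004,"az":0.007,"claw":0.4}]'; python3 - <<'E'
from g import *
rep(); delta([.5438,-.3223,.012],Rtool(84.2,0,-1)[0])
E
```

```text
t: 2.0
tool_pos: [0.5464, -0.3244, 0.0173]
orientation: [1.035, 1.564, -0.637]
contact_force: [-1.0, 0.7, 0.1]
opening: 0.696
t 2.0 tcp [ 0.5464 -0.3244  0.0173] q [-0.616  0.392  1.563 -0.     1.18  -0.515] F [-0.95  0.69  0.05] M [-0.059 -0.046 -0.002] op 0.6961 mm 64.74
[[0.005, 0.995, -0.101], [-0.004, -0.101, -0.995], [-1.0, 0.006, 0.003]]
d [ 0.0052 -0.0029 -0.0018] a [-0.0001  0.0033 -0.0056] |d| 0.0062 deg 0.38
```

```bash
python3 -m inch '[{"dx":0.005,"dy":-0.0029,"dz":-0.0018,"ax":0,"ay":0.0033,"az":-0.0056,"claw":0.4},{"dx":0.005,"dy":-0.0029,"dz":-0.0018,"ax":0,"ay":0.0033,"az":-0.0056,"claw":0.2},{"dx":0.005,"dy":-0.0029,"dz":-0.0018,"ax":0,"ay":0.0033,"az":-0.0056,"claw":0.1},{"dx":0.005,"dy":-0.0029,"dz":-0.0018,"ax":0,"ay":0.0033,"az":-0.0056,"claw":0.05}]'; python3 - <<'E'
from g import *
rep(); delta([.5438,-.3223,.012],Rtool(84.2,0,-1)[0])
E
```

```text
t: 2.4
tool_pos: [0.5441, -0.3226, 0.0129]
orientation: [1.046, 1.57, -0.626]
contact_force: [0.6, -0.2, -0.6]
opening: 0.536
t 2.4 tcp [ 0.5441 -0.3226  0.0129] q [-0.616  0.396  1.567 -0.     1.178 -0.515] F [ 0.57 -0.18 -0.64] M [-0.055 -0.043 -0.043] op 0.5357 mm 49.82
[[0.001, 0.995, -0.101], [-0.001, -0.101, -0.995], [-1.0, 0.001, 0.0]]
d [ 0.0009 -0.0003 -0.0002] a [-0.0001  0.0004 -0.0008] |d| 0.0009 deg 0.05
```

```bash
Z='"dx":0.0005,"dy":0,"dz":0,"ax":0,"ay":0,"az":0'; python3 -m inch '[{"dx":0.0005,"dy":0,"dz":0,"ax":0,"ay":0,"az":0,"claw":-0.03},{"dx":0.0005,"dy":0,"dz":0,"ax":0,"ay":0,"az":0,"claw":-0.03},{"dx":0.0005,"dy":0,"dz":0,"ax":0,"ay":0,"az":0,"claw":-0.03},{"dx":0.0005,"dy":0,"dz":0,"ax":0,"ay":0,"az":0,"claw":-0.03}]'; python3 - <<'E'
from g import *
rep()
E
python3 -m inch '[{"dx":0,"dy":0,"dz":0,"ax":0,"ay":0,"az":0,"claw":-0.05},{"dx":0,"dy":0,"dz":0,"ax":0,"ay":0,"az":0,"claw":-0.05},{"dx":0,"dy":0,"dz":0,"ax":0,"ay":0,"az":0,"claw":-0.05}]'; python3 - <<'E'
from g import *
rep()
c=cap("side","side2.png");c=cap("top","top2.png")
E
python3 -c "
import cv2
a=cv2.imread('pics/side2.png')[120:220,270:430]; b=cv2.imread('pics/top2.png')[180:280,330:450]
cv2.imwrite('pics/s2.png',cv2.resize(a,None,fx=4,fy=4)); cv2.imwrite('pics/t2.png',cv2.resize(b,None,fx=6,fy=6))"
```

```text
t: 2.8
tool_pos: [0.5443, -0.3227, 0.0127]
orientation: [1.068, 1.569, -0.605]
contact_force: [-0.5, 0.3, 2.8]
opening: 0.487
t 2.8 tcp [ 0.5443 -0.3227  0.0127] q [-0.616  0.396  1.567  0.     1.177 -0.515] F [-0.53  0.32  2.78] M [ 0.104  0.035 -0.012] op 0.4867 mm 45.27
[[0.001, 0.995, -0.101], [-0.001, -0.101, -0.995], [-1.0, 0.001, 0.001]]
t: 3.1
tool_pos: [0.5444, -0.3227, 0.0128]
orientation: [1.085, 1.569, -0.587]
contact_force: [0.1, 1.1, 2.2]
opening: 0.474
t 3.1 tcp [ 0.5444 -0.3227  0.0128] q [-0.616  0.396  1.567  0.     1.177 -0.515] F [0.07 1.15 2.22] M [ 0.033 -0.06   0.023] op 0.4738 mm 44.06
[[0.001, 0.995, -0.101], [-0.001, -0.101, -0.995], [-1.0, 0.001, 0.001]]
```

View pics/s2.png

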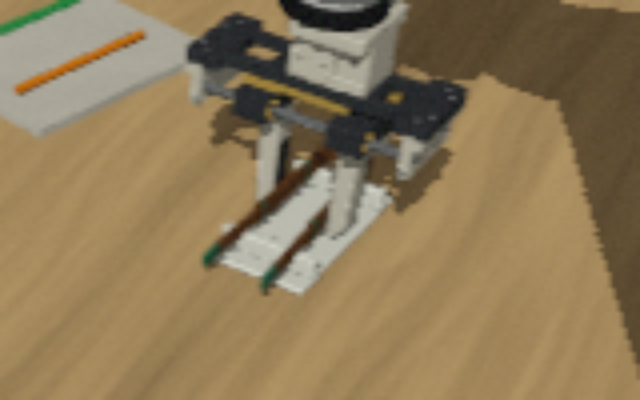

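```bash
python3 -m inch '[{"dx":-0.01,"dy":0,"dz":0,"ax":0,"ay":0,"az":0,"claw":-0.05},{"dx":-0.025,"dy":0,"dz":0,"ax":0,"ay":0,"az":0,"claw":-0.05},{"dx":-0.05,"dy":0,"dz":0,"ax":0,"ay":0,"az":0,"claw":-0.05},{"dx":-0.08,"dy":0,"dz":0,"ax":0,"ay":0,"az":0,"claw":-0.05},{"dx":-0.10,"dy":0,"dz":0,"ax":0,"ay":0,"az":0,"claw":-0.05},{"dx":-0.10,"dy":0,"dz":0,"ax":0,"ay":0,"az":0,"claw":-0.05},{"dx":-0.10,"dy":0,"dz":0,"ax":0,"ay":0,"az":0,"claw":-0.05}]'; python3 - <<'E'
from g import *
rep()
c=cap("side","side3.png");c=cap("top","top3.png");rep()
E
python3 -m inch '[{"dx":0,"dy":0,"dz":0,"ax":0,"ay":0,"az":0,"claw":-0.1},{"dx":0,"dy":0,"dz":0,"ax":0,"ay":0,"az":0,"claw":-0.1},{"dx":0,"dy":0,"dz":0,"ax":0,"ay":0,"az":0,"claw":-0.1},{"dx":0,"dy":0,"dz":0,"ax":0,"ay":0,"az":0,"claw":-0.1}]'
python3 -m inch '[{"dx":0,"dy":0,"dz":0,"ax":0,"ay":0,"az":0,"claw":-0.2},{"dx":0,"dy":0,"dz":0,"ax":0,"ay":0,"az":0,"claw":-0.2},{"dx":0,"dy":0,"dz":0,"ax":0,"ay":0,"az":0,"claw":-0.2},{"dx":0,"dy":0,"dz":0,"ax":0,"ay":0,"az":0,"claw":-0.2},{"dx":0,"dy":0,"dz":0,"ax":0,"ay":0,"az":0,"claw":-0.2}]'; python3 - <<'E'
from g import *
for i in range(3): print(monitor.observe()["opening"])
E
python3 -c "
import cv2
a=cv2.imread('pics/side3.png')[80:200,270:430]; b=cv2.imread('pics/top3.png')[180:280,330:450]
cv2.imwrite('pics/s3.png',cv2.resize(a,None,fx=4,fy=4)); cv2.imwrite('pics/t3.png',cv2.resize(b,None,fx=6,fy=6))"
```

```text
t: 3.9
tool_pos: [0.5446, -0.3229, 0.1136]
orientation: [1.072, 1.568, -0.601]
contact_force: [-0.2, 0.2, -0.3]
opening: 0.478
t 3.9 tcp [ 0.5446 -0.3229  0.1136] q [-0.616  0.284  1.508  0.     1.347 -0.515] F [-0.19  0.25 -0.34] M [ 0.014 -0.068 -0.055] op 0.4776 mm 44.41
[[0.003, 0.995, -0.101], [-0.002, -0.101, -0.995], [-1.0, 0.003, 0.002]]
t 4.0 tcp [ 0.5434 -0.322   0.1113] q [-0.616  0.286  1.51   0.     1.347 -0.515] F [ 0.23 -0.03 -1.1 ] M [-0.016 -0.052  0.031] op 0.4791 mm 44.56
[[-0.001, 0.995, -0.101], [0.0, -0.101, -0.995], [-1.0, -0.001, -0.0]]
t: 4.4
tool_pos: [0.5433, -0.3219, 0.1109]
orientation: [-2.102, 1.569, 2.509]
contact_force: [-0.3, -0.4, -0.4]
opening: 0.449
t: 4.9
tool_pos: [0.5433, -0.322, 0.1109]
orientation: [-2.102, 1.57, 2.509]
contact_force: [0.0, 0.1, -0.1]
opening: 0.4
0.39985149283547927
0.39985149283547927
0.39985149283547927
```

View pics/s3.png

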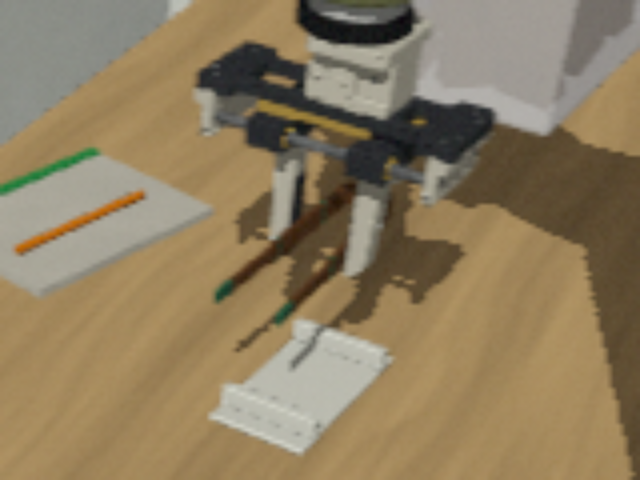

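```bash
cat >> g.py <<'E'
BACK=.0172; FWD=.100
def tcp_for_tip(tip,head,tilt,back=None,fwd=None,lat=0.):
    R,tx,ty,tz=Rtool(head,tilt,-1)
    return np.array(tip)-tx*(FWD if fwd is None else fwd)-tz*(BACK if back is None else back)-ty*lat, R
E
python3 - <<'E'
from g import *
rep()
p,R=tcp_for_tip([.4355,.011,.13],101.7,30); print(p.round(4)); delta(p,R)
p,R=tcp_for_tip([.4355,.011,.13],101.7,0); print(p.round(4)); delta(p,R)
E
```

```text
t 4.9 tcp [ 0.5433 -0.322   0.1109] q [-0.616  0.287  1.51   0.     1.347 -0.515] F [ 0.03  0.11 -0.13] M [-0.011 -0.057  0.012] op 0.3999 mm 37.19
[[-0.001, 0.995, -0.101], [0.001, -0.101, -0.995], [-1.0, -0.001, -0.001]]
[ 0.4548 -0.0822  0.1651]
d [-0.0539 -0.1123 -0.2296] a [-0.2982 -0.5203  0.0809] |d| 0.2612 deg 34.67
[ 0.4558 -0.0869  0.1128]
d [-0.0016 -0.1108 -0.225 ] a [-0.3055 -0.0008  0.001 ] |d| 0.2508 deg 17.5
```

```bash
python3 -m inch '[{"dx":-0.02,"dy":0,"dz":0,"ax":0,"ay":0,"az":0,"claw":-0.05},{"dx":-0.03,"dy":-0.02,"dz":-0.04,"ax":-0.05,"ay":-0.09,"az":0.014,"claw":-0.05},{"dx":-0.04,"dy":-0.04,"dz":-0.08,"ax":-0.1,"ay":-0.18,"az":0.027,"claw":-0.05},{"dx":-0.045,"dy":-0.06,"dz":-0.12,"ax":-0.15,"ay":-0.27,"az":0.04,"claw":-0.05},{"dx":-0.05,"dy":-0.08,"dz":-0.16,"ax":-0.2,"ay":-0.36,"az":0.055,"claw":-0.05},{"dx":-0.053,"dy":-0.1,"dz":-0.2,"ax":-0.26,"ay":-0.45,"az":0.07,"claw":-0.05},{"dx":-0.054,"dy":-0.112,"dz":-0.23,"ax":-0.298,"ay":-0.52,"az":0.081,"claw":-0.05},{"dx":-0.054,"dy":-0.112,"dz":-0.23,"ax":-0.298,"ay":-0.52,"az":0.081,"claw":-0.05}]'; python3 - <<'E'
from g import *
rep()
p,R=tcp_for_tip([.4355,.011,.13],101.7,30); delta(p,R)
E
```

```text
t: 5.7
tool_pos: [0.4542, -0.0762, 0.1642]
orientation: [-0.002, 1.047, -1.358]
contact_force: [0.2, -0.7, -1.5]
opening: 0.476
t 5.7 tcp [ 0.4542 -0.0762  0.1642] q [ 0.136 -0.277  2.07  -0.538  1.34   0.045] F [ 0.19 -0.73 -1.55] M [ 0.265 -0.021 -0.005] op 0.4763 mm 44.3
[[0.106, 0.977, 0.185], [-0.489, 0.213, -0.846], [-0.866, -0.001, 0.5]]
d [ 0.0023 -0.0007  0.0056] a [ 0.0092  0.0003 -0.0044] |d| 0.0061 deg 0.58
```

```bash
python3 -m inch '[{"dx":0.002,"dy":-0.0007,"dz":0.0056,"ax":0.009,"ay":0,"az":-0.004,"claw":-0.05},{"dx":0.002,"dy":-0.0007,"dz":0.0056,"ax":0.009,"ay":0,"az":-0.004,"claw":-0.05}]'; python3 - <<'E'
from m import *
from g import *
rep()
p,R=tcp_for_tip([.4355,.011,.13],101.7,30); delta(p,R)
p0,R0,s=cur(); M=R0.as_matrix(); tz=-M[:,0]; ty=-M[:,1]; tx=-M[:,2]*1; tx=np.cross(ty,tz)
print("expected tip",(p0+tx*FWD+tz*BACK).round(4))
for n in("side","top"):
    c=cap(n,n+"4.png"); P,ok=cloud(c)
    e=proj(c,p0+tx*FWD+tz*BACK); print(n,"exp tip px",e.round(1))
    r=(int(e[0])-35,int(e[1])-35,int(e[0])+35,int(e[1])+35)
    m=blob(c,(65,70,15),(95,255,255),r); k,l,st,ce=cv2.connectedComponentsWithStats(m)
    for i in range(1,k):
        if st[i,4]>=4:
            Q=P[(l==i)&ok]; q=(Q-p0)@np.column_stack([tx,ty,tz]); print(" green",st[i],ce[i].round(1),"tongsframe med",np.median(q,0).round(4),q.min(0).round(4),q.max(0).round(4))
    x,y=int(e[0]),int(e[1])
    cv2.imwrite(f"pics/{n}4c.png",cv2.resize(c["frame"][max(0,y-60):y+60,max(0,x-80):x+80,::-1],None,fx=5,fy=5))
E
```

```text
t: 5.9
tool_pos: [0.4551, -0.0828, 0.1657]
orientation: [0.002, 1.047, -1.366]
contact_force: [0.4, -0.3, -0.9]
opening: 0.474
t 5.9 tcp [ 0.4551 -0.0828  0.1657] q [ 0.12  -0.277  2.067 -0.537  1.339  0.04 ] F [ 0.44 -0.28 -0.86] M [ 0.249 -0.014 -0.014] op 0.474 mm 44.08
[[0.102, 0.979, 0.174], [-0.489, 0.202, -0.848], [-0.866, 0.001, 0.5]]
d [ 0.0002 -0.0002 -0.0009] a [-0.0012 -0.0001 -0.0005] |d| 0.0009 deg 0.07
expected tip [0.4359 0.0104 0.1306]
side exp tip px [339.3 219.1]
 green [328 212   3   8  11] [329.2 215.5] tongsframe med [ 0.0963 -0.0225  0.0195] [ 0.0899 -0.0237  0.0124] [ 0.106  -0.0219  0.0212]
 green [350 217   2   8   8] [350.4 220.5] tongsframe med [0.0986 0.0236 0.0193] [0.0905 0.0225 0.0177] [0.1058 0.0243 0.0213]
top exp tip px [260.1 276. ]
```

View pics/side4c.png

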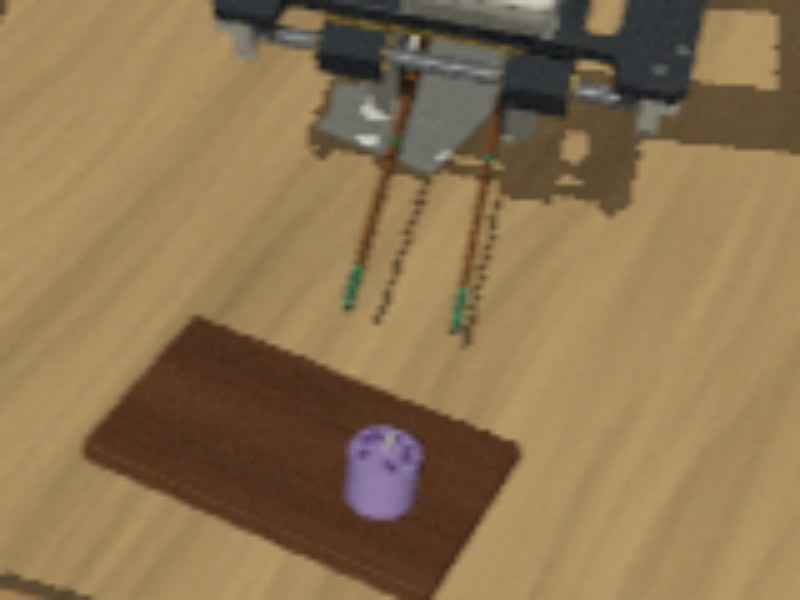

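View pics/top4c.png

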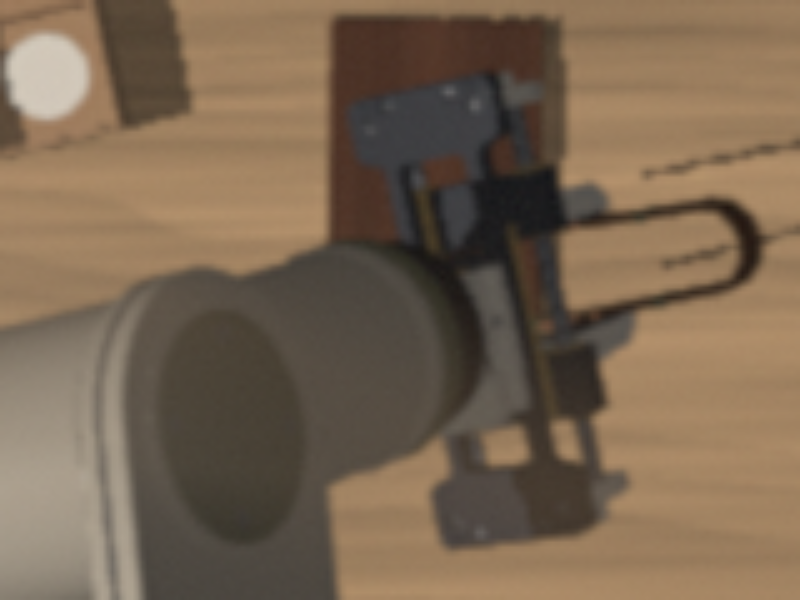

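```bash
python3 - <<'E'
from g import *
p,R=tcp_for_tip([.4355,.011,.06],101.7,30); delta(p,R)
E
```

```text
d [ 0.0603  0.0001 -0.0365] a [-0.003   0.      0.0008] |d| 0.0705 deg 0.18
```

```bash
python3 -m inch '[{"dx":0.02,"dy":0,"dz":-0.012,"ax":-0.003,"ay":0,"az":0.001,"claw":-0.04},{"dx":0.04,"dy":0,"dz":-0.024,"ax":-0.003,"ay":0,"az":0.001,"claw":-0.04},{"dx":0.06,"dy":0,"dz":-0.0365,"ax":-0.003,"ay":0,"az":0.001,"claw":-0.04},{"dx":0.06,"dy":0,"dz":-0.0365,"ax":-0.003,"ay":0,"az":0.001,"claw":-0.04},{"dx":0.06,"dy":0,"dz":-0.0365,"ax":-0.003,"ay":0,"az":0.001,"claw":-0.04}]'; python3 - <<'E'
from m import *
from g import *
rep()
p,R=tcp_for_tip([.4355,.011,.06],101.7,30); delta(p,R)
p0,R0,s=cur(); M=R0.as_matrix(); tz=-M[:,0]; ty=-M[:,1]; tx=np.cross(ty,tz)
print("expected tip",(p0+tx*FWD+tz*BACK).round(4))
for n in("side","top"):
    c=cap(n,n+"5.png"); P,ok=cloud(c)
    e=proj(c,p0+tx*FWD+tz*BACK); print(n,"exp tip px",e.round(1))
    r=(int(e[0])-35,int(e[1])-35,int(e[0])+35,int(e[1])+35)
    m=blob(c,(65,70,15),(95,255,255),r); k,l,st,ce=cv2.connectedComponentsWithStats(m)
    for i in range(1,k):
        if st[i,4]>=4:
            Q=P[(l==i)&ok]; q=(Q-p0)@np.column_stack([tx,ty,tz]); print(" green",st[i],ce[i].round(1),"tongsframe med",np.median(q,0).round(4),q.min(0).round(4),q.max(0).round(4))
    m=blob(c,(120,50,60),(160,255,255),r)
    Q=P[(m>0)&ok]
    if len(Q)>10:
        T=Q[Q[:,2]>.038]; T=T[T[:,2]<.0425]; T=(T.min(0)+T.max(0))/2; print(" candle top",T.round(4),"tongsframe",((T-p0)@np.column_stack([tx,ty,tz])).round(4))
    x,y=int(e[0]),int(e[1])
    cv2.imwrite(f"pics/{n}5c.png",cv2.resize(c["frame"][max(0,y-40):y+40,max(0,x-50):x+50,::-1],None,fx=7,fy=7))
E
```

```text
t: 6.5
tool_pos: [0.4545, -0.0835, 0.0957]
orientation: [-0.002, 1.047, -1.371]
contact_force: [1.0, 0.3, -0.7]
opening: 0.482
t 6.5 tcp [ 0.4545 -0.0835  0.0957] q [ 0.119 -0.183  2.125 -0.562  1.211  0.123] F [ 0.95  0.34 -0.67] M [ 0.277 -0.009  0.043] op 0.4817 mm 44.79
[[0.099, 0.98, 0.174], [-0.49, 0.2, -0.848], [-0.866, -0.001, 0.5]]
d [-0.0001  0.0005 -0.0013] a [-0.0017  0.0001  0.0021] |d| 0.0014 deg 0.15
expected tip [0.4354 0.0098 0.0605]
side exp tip px [336.2 242.7]
 green [325 236   4   8  11] [326.5 239.4] tongsframe med [ 0.0954 -0.0232  0.0176] [ 0.0872 -0.029  -0.0474] [ 0.1051 -0.0222  0.0212]
 green [346 241   3   8  11] [347.2 244.4] tongsframe med [0.0936 0.0234 0.0157] [ 0.0662  0.0203 -0.0687] [0.1059 0.0247 0.0215]
 candle top [0.4356 0.0105 0.0403] tongsframe [ 1.107e-01 -4.000e-04  1.000e-04]
top exp tip px [261.6 273.9]
```

View pics/side5c.png

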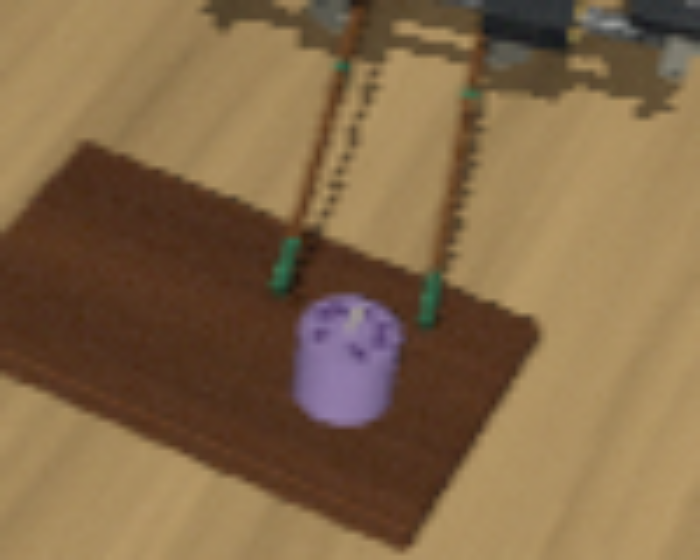

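```bash
python3 - <<'E'
from g import *
p,R=tcp_for_tip([.4351,.0128,.033],101.7,30); delta(p,R)
E
```

```text
d [ 0.0237 -0.0009 -0.0167] a [-0.0023  0.0004 -0.0011] |d| 0.029 deg 0.15
```

```bash
python3 -m inch '[{"dx":0.008,"dy":-0.0003,"dz":-0.0056,"ax":-0.002,"ay":0,"az":0,"claw":-0.04},{"dx":0.016,"dy":-0.0003,"dz":-0.011,"ax":-0.002,"ay":0,"az":0,"claw":-0.04},{"dx":0.0237,"dy":-0.0003,"dz":-0.0167,"ax":-0.002,"ay":0,"az":0,"claw":-0.04},{"dx":0.0237,"dy":-0.0003,"dz":-0.0167,"ax":-0.002,"ay":0,"az":0,"claw":-0.04},{"dx":0.0237,"dy":-0.0003,"dz":-0.0167,"ax":-0.002,"ay":0,"az":0,"claw":-0.04}]'; cat > look.py <<'E'
from m import *
from g import *
import sys
def look(tag,views=("side",),half=(50,40)):
    rep()
    p0,R0,s=cur(); M=R0.as_matrix(); tz=-M[:,0]; ty=-M[:,1]; tx=np.cross(ty,tz)
    T=p0+tx*FWD+tz*BACK; print("expected tip",T.round(4),"tilt",np.degrees(np.arcsin(-tx[2])).round(2),"head",np.degrees(np.arctan2(tx[1],tx[0])).round(2))
    for n in views:
        c=cap(n,n+tag+".png"); P,ok=cloud(c)
        e=proj(c,T); r=(int(e[0])-35,int(e[1])-35,int(e[0])+35,int(e[1])+35)
        m=blob(c,(65,70,15),(95,255,255),r); k,l,st,ce=cv2.connectedComponentsWithStats(m)
        for i in range(1,k):
            if st[i,4]>=4:
                Q=P[(l==i)&ok]; q=(Q-p0)@np.column_stack([tx,ty,tz]); print(n,"green",st[i],"tf med",np.median(q,0).round(4),q.min(0).round(4),q.max(0).round(4))
        m=blob(c,(120,50,60),(160,255,255),r); Q=P[(m>0)&ok]
        if len(Q)>10:
            zt=np.percentile(Q[:,2],80); W=Q[abs(Q[:,2]-zt)<.004]; W=(W.min(0)+W.max(0))/2
            print(n,"candle top z",zt.round(4),"mid",W.round(4),"tf",((W-p0)@np.column_stack([tx,ty,tz])).round(4))
        x,y=int(e[0]),int(e[1]); hx,hy=half
        cv2.imwrite(f"pics/{n}{tag}c.png",cv2.resize(c["frame"][max(0,y-hy):y+hy,max(0,x-hx):x+hx,::-1],None,fx=7,fy=7,interpolation=cv2.INTER_CUBIC))
if __name__=="__main__": look(sys.argv[1],sys.argv[2:] or ("side",))
E
python3 look.py 6
```

```text
t: 7.1
tool_pos: [0.4545, -0.0803, 0.0675]
orientation: [-0.001, 1.047, -1.367]
contact_force: [0.0, 0.5, -0.9]
opening: 0.481
t 7.1 tcp [ 0.4545 -0.0803  0.0675] q [ 0.127 -0.135  2.141 -0.576  1.158  0.164] F [ 0.    0.51 -0.91] M [ 0.284 -0.039 -0.007] op 0.4813 mm 44.76
[[0.101, 0.979, 0.176], [-0.49, 0.203, -0.848], [-0.866, -0.0, 0.5]]
expected tip [0.4351 0.0129 0.0324] tilt 30.02 head 101.75
side green [324 246   3   8  13] tf med [ 0.0969 -0.0233  0.0159] [ 0.0863 -0.0245 -0.012 ] [ 0.1068 -0.0225  0.0211]
side green [344 251   3   7  12] tf med [0.0969 0.0238 0.0182] [ 0.0845  0.0222 -0.0136] [0.1061 0.0249 0.0221]
side candle top z 0.0415 mid [0.4353 0.0096 0.0408] tf [0.0929 0.0004 0.0228]
```

View pics/side6c.png

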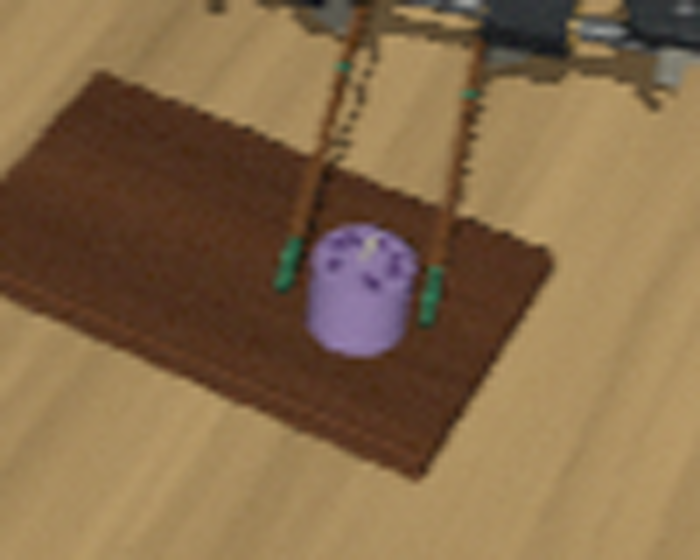

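```bash
python3 -m inch '[{"dx":0,"dy":0,"dz":0,"ax":0,"ay":0,"az":0,"claw":-0.06},{"dx":0,"dy":0,"dz":0,"ax":0,"ay":0,"az":0,"claw":-0.08},{"dx":0,"dy":0,"dz":0,"ax":0,"ay":0,"az":0,"claw":-0.1},{"dx":0,"dy":0,"dz":0,"ax":0,"ay":0,"az":0,"claw":-0.11},{"dx":0,"dy":0,"dz":0,"ax":0,"ay":0,"az":0,"claw":-0.12},{"dx":0,"dy":0,"dz":0,"ax":0,"ay":0,"az":0,"claw":-0.12},{"dx":0,"dy":0,"dz":0,"ax":0,"ay":0,"az":0,"claw":-0.12}]'; python3 look.py 7
for i in 1 2 3; do python3 -m inch '[{"dx":0,"dy":0,"dz":0,"ax":0,"ay":0,"az":0,"claw":-0.13}]'|tail -1; done
for i in 1 2 3 4; do python3 -m inch '[{"dx":0,"dy":0,"dz":0,"ax":0,"ay":0,"az":0,"claw":-0.137}]'|tail -1; done
```

```text
t: 7.85
tool_pos: [0.4549, -0.0803, 0.068]
orientation: [0.001, 1.047, -1.365]
contact_force: [-0.8, -0.3, -0.7]
opening: 0.439
t 7.85 tcp [ 0.4549 -0.0803  0.068 ] q [ 0.127 -0.135  2.141 -0.576  1.159  0.164] F [-0.75 -0.28 -0.73] M [ 0.28   0.007 -0.005] op 0.4393 mm 40.85
[[0.102, 0.979, 0.176], [-0.49, 0.203, -0.848], [-0.866, 0.001, 0.5]]
expected tip [0.4355 0.0129 0.0329] tilt 30.03 head 101.72
side green [326 246   3   8  13] tf med [ 0.0946 -0.0193  0.0177] [ 0.0798 -0.0207 -0.0156] [ 0.1054 -0.0181  0.0224]
side green [342 250   3   8  13] tf med [0.0988 0.0194 0.0177] [ 0.0858  0.0182 -0.0137] [0.1064 0.0203 0.0198]
side candle top z 0.0412 mid [0.4351 0.0105 0.0406] tf [0.0941 0.001  0.0228]
opening: 0.434
opening: 0.434
opening: 0.437
opening: 0.434
opening: 0.437
opening: 0.432
opening: 0.433
```

View pics/side7c.png

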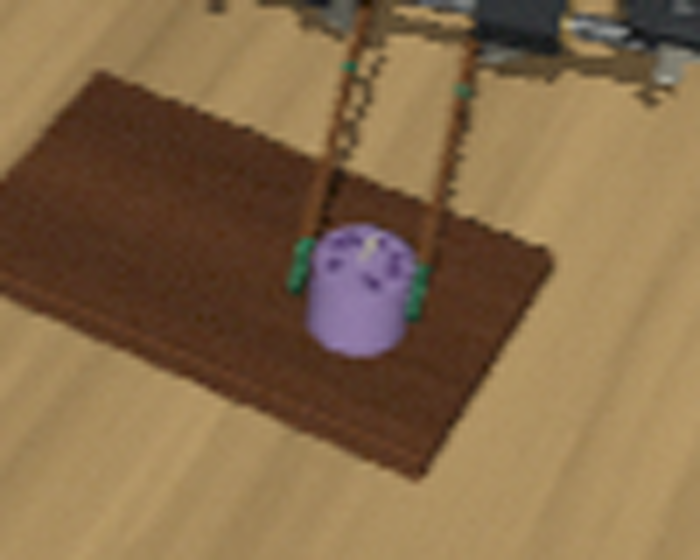

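```bash
for i in 1 2 3 4 5 6 7 8; do python3 -m inch '[{"dx":0,"dy":0,"dz":0,"ax":0,"ay":0,"az":0,"claw":-0.137}]'|tail -1; done; echo;for i in 1 2 3 4 5 6 7 8; do python3 -m inch '[{"dx":0,"dy":0,"dz":0,"ax":0,"ay":0,"az":0,"claw":-0.144}]'|tail -1; done
```

```text
opening: 0.43
opening: 0.436
opening: 0.432
opening: 0.434
opening: 0.431
opening: 0.436
opening: 0.434
opening: 0.437

opening: 0.427
opening: 0.434
opening: 0.43
opening: 0.427
opening: 0.431
opening: 0.427
opening: 0.428
opening: 0.429
```

```bash
for i in 1 2 3 4 5 6 7 8; do python3 -m inch '[{"dx":0,"dy":0,"dz":0,"ax":0,"ay":0,"az":0,"claw":-0.15}]'|tail -1; done; python3 look.py 8
```

```text
opening: 0.429
opening: 0.427
opening: 0.427
opening: 0.43
opening: 0.427
opening: 0.427
opening: 0.434
opening: 0.429
t 11.0 tcp [ 0.4547 -0.0803  0.0679] q [ 0.127 -0.135  2.141 -0.576  1.159  0.164] F [-0.56  0.83 -0.02] M [0.223 0.039 0.01 ] op 0.4285 mm 39.85
[[0.102, 0.979, 0.176], [-0.49, 0.203, -0.848], [-0.866, 0.0, 0.5]]
expected tip [0.4353 0.0129 0.0328] tilt 30.03 head 101.73
side green [326 248   2   6   8] tf med [ 0.1007 -0.018   0.0189] [ 0.0946 -0.0187 -0.0052] [ 0.1068 -0.0166  0.0221]
side green [342 250   3   8  12] tf med [0.0963 0.0181 0.0191] [ 0.0797  0.0171 -0.0182] [0.1064 0.019  0.0219]
side candle top z 0.0414 mid [0.436  0.0104 0.0413] tf [ 0.0936 -0.0001  0.0233]
```

View pics/side8c.png

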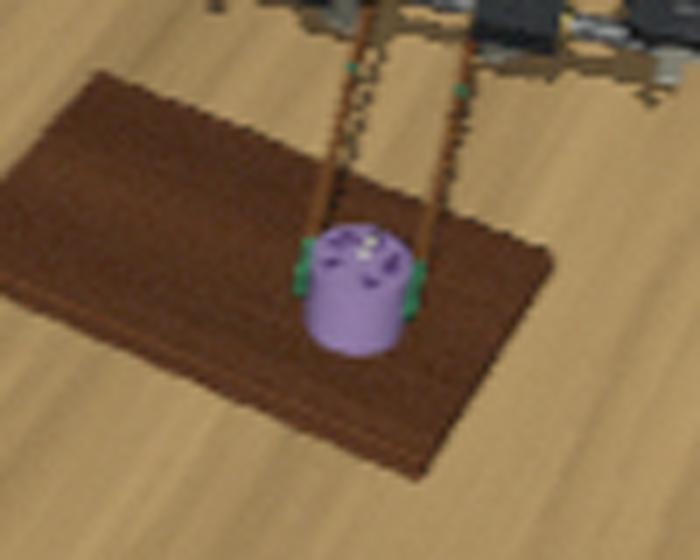

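```bash
python3 -m inch '[{"dx":-0.0035,"dy":0,"dz":0.002,"ax":0,"ay":0,"az":0,"claw":-0.15},{"dx":-0.007,"dy":0,"dz":0.004,"ax":0,"ay":0,"az":0,"claw":-0.15},{"dx":-0.0104,"dy":0,"dz":0.006,"ax":0,"ay":0,"az":0,"claw":-0.15},{"dx":-0.0139,"dy":0,"dz":0.008,"ax":0,"ay":0,"az":0,"claw":-0.15},{"dx":-0.0173,"dy":0,"dz":0.01,"ax":0,"ay":0,"az":0,"claw":-0.15},{"dx":-0.0173,"dy":0,"dz":0.01,"ax":0,"ay":0,"az":0,"claw":-0.15}]'; python3 look.py 9
```

```text
t: 11.65
tool_pos: [0.4552, -0.0803, 0.0887]
orientation: [0.003, 1.047, -1.364]
contact_force: [0.3, -0.1, -0.6]
opening: 0.428
t 11.65 tcp [ 0.4552 -0.0803  0.0887] q [ 0.127 -0.171  2.13  -0.566  1.198  0.137] F [ 0.26 -0.12 -0.62] M [ 0.262 -0.065  0.012] op 0.4283 mm 39.83
[[0.103, 0.979, 0.175], [-0.49, 0.203, -0.848], [-0.866, 0.001, 0.501]]
expected tip [0.4359 0.0129 0.0536] tilt 30.04 head 101.68
side green [327 240   2   8  10] tf med [ 0.1006 -0.0176  0.0185] [ 0.0917 -0.0185  0.0123] [ 0.106  -0.0159  0.0203]
side green [342 243   4   8  14] tf med [0.0961 0.0178 0.018 ] [ 0.0701  0.0163 -0.0462] [0.1067 0.0191 0.0211]
side candle top z 0.0619 mid [0.4366 0.0109 0.0611] tf [ 0.0944 -0.0003  0.0227]
```

View pics/side9c.png

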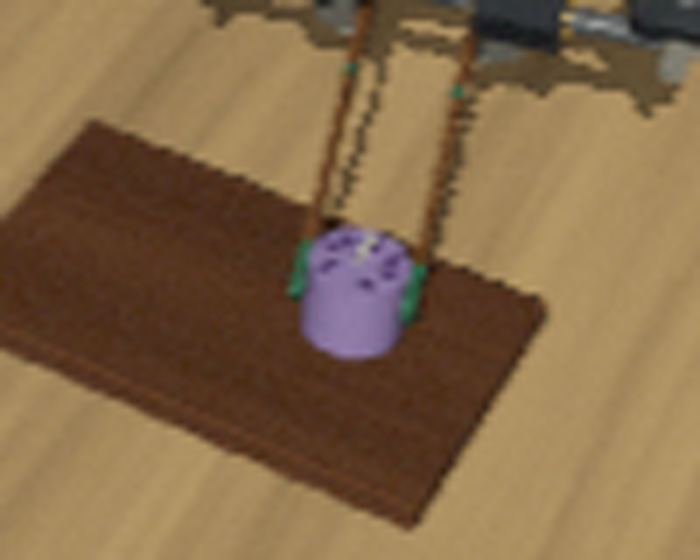

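```bash
python3 - <<'E'
from g import *
p,R=tcp_for_tip([.5442,.2002,.0965],101.7,30); delta(p,R)
E
python3 -m inch '[{"dx":-0.009,"dy":0,"dz":0.005,"ax":0,"ay":0,"az":0,"claw":-0.15},{"dx":-0.017,"dy":0,"dz":0.01,"ax":0,"ay":0,"az":0,"claw":-0.15},{"dx":-0.026,"dy":0,"dz":0.015,"ax":0,"ay":0,"az":0,"claw":-0.15},{"dx":-0.035,"dy":0,"dz":0.02,"ax":0,"ay":0,"az":0,"claw":-0.15},{"dx":-0.037,"dy":0,"dz":0.021,"ax":0,"ay":0,"az":0,"claw":-0.15}]'; python3 look.py 10; python3 - <<'E'
from g import *
p,R=tcp_for_tip([.5442,.2002,.0965],101.7,30); delta(p,R)
E
```

```text
d [-0.1181  0.1444 -0.118 ] a [ 0.      0.0006 -0.0011] |d| 0.2207 deg 0.07
t: 12.2
tool_pos: [0.456, -0.0799, 0.133]
orientation: [0.008, 1.046, -1.359]
contact_force: [-0.2, 0.0, -0.8]
opening: 0.429
t 12.2 tcp [ 0.456  -0.0799  0.133 ] q [ 0.127 -0.236  2.097 -0.548  1.279  0.085] F [-0.23  0.02 -0.77] M [0.219 0.003 0.085] op 0.4289 mm 39.89
[[0.105, 0.979, 0.174], [-0.49, 0.203, -0.848], [-0.866, 0.004, 0.501]]
expected tip [0.4368 0.0133 0.0978] tilt 30.06 head 101.6
side green [328 227   2   5   6] tf med [ 0.1002 -0.0177  0.0177] [ 0.0957 -0.0185  0.0116] [ 0.1044 -0.017   0.0205]
side green [344 229   3   8  12] tf med [0.0993 0.018  0.0185] [0.0919 0.0166 0.0138] [0.1076 0.019  0.0211]
side candle top z 0.1063 mid [0.4371 0.012  0.106 ] tf [ 0.0948 -0.0001  0.0236]
d [-0.0794  0.1434 -0.1401] a [-0.0013  0.0009 -0.0033] |d| 0.2157 deg 0.21
```

```bash
python3 -m inch '[{"dx":-0.006,"dy":0.011,"dz":-0.011,"ax":0,"ay":0,"az":0,"claw":-0.15},{"dx":-0.016,"dy":0.029,"dz":-0.028,"ax":0,"ay":0,"az":0,"claw":-0.15},{"dx":-0.028,"dy":0.05,"dz":-0.049,"ax":0,"ay":0,"az":0,"claw":-0.15},{"dx":-0.04,"dy":0.072,"dz":-0.07,"ax":0,"ay":0,"az":0,"claw":-0.15},{"dx":-0.052,"dy":0.093,"dz":-0.091,"ax":0,"ay":0,"az":0,"claw":-0.15},{"dx":-0.063,"dy":0.114,"dz":-0.112,"ax":0,"ay":0,"az":0,"claw":-0.15},{"dx":-0.073,"dy":0.132,"dz":-0.129,"ax":-0.001,"ay":0,"az":-0.003,"claw":-0.15},{"dx":-0.0794,"dy":0.1434,"dz":-0.14,"ax":-0.001,"ay":0,"az":-0.003,"claw":-0.15}]'; python3 -m inch '[{"dx":0,"dy":0,"dz":0,"ax":0,"ay":0,"az":0,"claw":-0.15}]' >/dev/null; python3 look.py 11 side top; python3 - <<'E'
from g import *
p,R=tcp_for_tip([.5442,.2002,.0965],101.7,30); delta(p,R)
E
```

```text
t: 13.05
tool_pos: [0.5641, 0.1085, 0.131]
orientation: [-0.0, 1.046, -1.366]
contact_force: [0.9, -0.2, -0.5]
opening: 0.427
t 13.15 tcp [0.5647 0.1101 0.1304] q [ 0.426  0.244  1.621 -0.516  1.424  0.335] F [-0.13  0.22 -1.01] M [ 0.251 -0.008 -0.022] op 0.4288 mm 39.88
[[0.102, 0.979, 0.178], [-0.49, 0.205, -0.847], [-0.866, -0.0, 0.5]]
expected tip [0.5452 0.2033 0.0953] tilt 30.03 head 101.86
side green [238 265   2   6   9] tf med [ 0.1024 -0.0174  0.019 ] [ 0.0964 -0.0187  0.0153] [ 0.1064 -0.0165  0.0212]
side green [255 267   4   9  21] tf med [0.0981 0.0185 0.0177] [0.09   0.0166 0.0123] [0.1068 0.0195 0.0206]
side candle top z 0.1037 mid [0.5457 0.2001 0.1032] tf [0.0933 0.0002 0.0225]
d [-0.0005 -0.0004  0.0019] a [0.0021 0.0011 0.0008] |d| 0.002 deg 0.14
```

View pics/side11c.png

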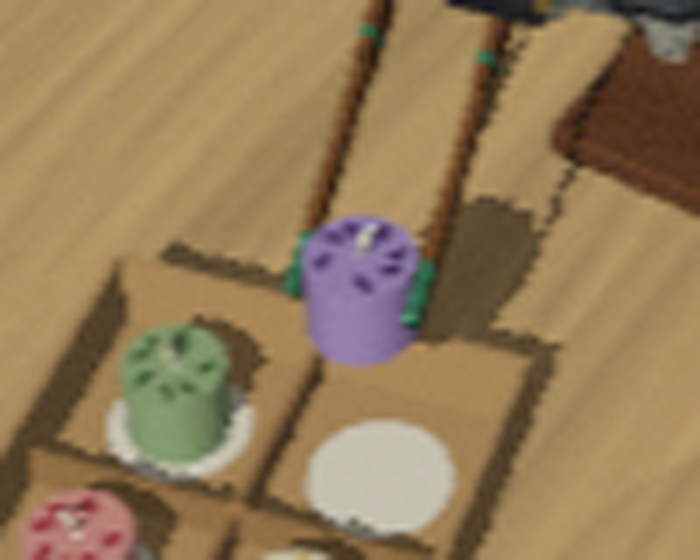

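View pics/top11c.png

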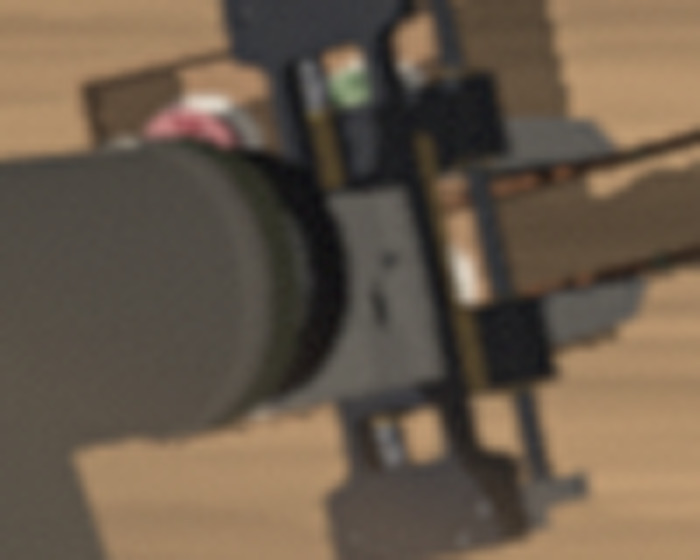

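```bash
python3 - <<'E'
from g import *
p,R=tcp_for_tip([.544,.2006,.0413],101.7,30); delta(p,R)
E
```

```text
d [ 0.047  -0.0004 -0.0261] a [0.0021 0.0011 0.0008] |d| 0.0538 deg 0.14
```

```bash
python3 -m inch '[{"dx":0.008,"dy":-0.0004,"dz":-0.004,"ax":0.002,"ay":0.001,"az":0,"claw":-0.15},{"dx":0.018,"dy":-0.0004,"dz":-0.01,"ax":0.002,"ay":0.001,"az":0,"claw":-0.15},{"dx":0.028,"dy":-0.0004,"dz":-0.0155,"ax":0.002,"ay":0.001,"az":0,"claw":-0.15},{"dx":0.038,"dy":-0.0004,"dz":-0.021,"ax":0.002,"ay":0.001,"az":0,"claw":-0.15},{"dx":0.044,"dy":-0.0004,"dz":-0.0245,"ax":0.002,"ay":0.001,"az":0,"claw":-0.15},{"dx":0.047,"dy":-0.0004,"dz":-0.0261,"ax":0.002,"ay":0.001,"az":0,"claw":-0.15},{"dx":0.047,"dy":-0.0004,"dz":-0.0261,"ax":0.002,"ay":0.001,"az":0,"claw":-0.15},{"dx":0.047,"dy":-0.0004,"dz":-0.0261,"ax":0.002,"ay":0.001,"az":0,"claw":-0.15}]'; python3 look.py 12 side; python3 - <<'E'
from g import *
p,R=tcp_for_tip([.544,.2006,.0413],101.7,30); delta(p,R)
E
```

```text
t: 14.05
tool_pos: [0.5637, 0.1075, 0.0768]
orientation: [-0.0, 1.047, -1.367]
contact_force: [-0.6, 0.1, -0.2]
opening: 0.425
t 14.05 tcp [0.5637 0.1075 0.0768] q [ 0.422  0.303  1.656 -0.525  1.341  0.382] F [-0.58  0.14 -0.21] M [ 0.213 -0.037 -0.001] op 0.4252 mm 39.54
[[0.101, 0.979, 0.175], [-0.49, 0.203, -0.848], [-0.866, -0.0, 0.5]]
expected tip [0.5444 0.2007 0.0417] tilt 30.01 head 101.69
side green [240 283   2   5   8] tf med [ 0.1032 -0.0182  0.0184] [ 0.0981 -0.019   0.0135] [ 0.1063 -0.0171  0.0209]
side green [256 284   5   9  20] tf med [0.0979 0.0186 0.0182] [0.0891 0.0163 0.0089] [0.1063 0.0193 0.0204]
side candle top z 0.0502 mid [0.5457 0.198  0.0497] tf [ 0.0935 -0.0008  0.0226]
d [ 0.0006 -0.0005 -0.0002] a [-0.0004 -0.     -0.0002] |d| 0.0009 deg 0.02
```

View pics/side12c.png

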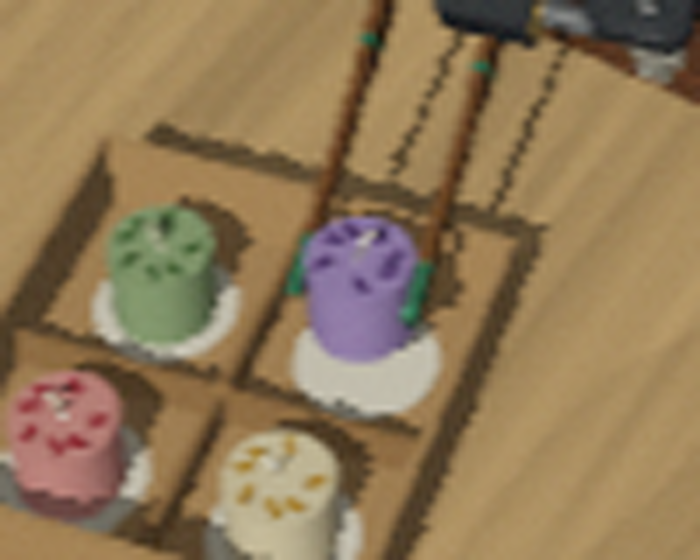

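```bash
python3 -m inch '[{"dx":0.004,"dy":-0.001,"dz":-0.0023,"ax":0,"ay":0,"az":0,"claw":-0.15},{"dx":0.008,"dy":-0.001,"dz":-0.0046,"ax":0,"ay":0,"az":0,"claw":-0.15},{"dx":0.012,"dy":-0.001,"dz":-0.0069,"ax":0,"ay":0,"az":0,"claw":-0.15},{"dx":0.0147,"dy":-0.001,"dz":-0.0085,"ax":0,"ay":0,"az":0,"claw":-0.15},{"dx":0.0147,"dy":-0.001,"dz":-0.0085,"ax":0,"ay":0,"az":0,"claw":-0.15},{"dx":0.0147,"dy":-0.001,"dz":-0.0085,"ax":0,"ay":0,"az":0,"claw":-0.15}]'; python3 look.py 13 side
```

```text
t: 14.7
tool_pos: [0.5627, 0.1073, 0.0599]
orientation: [-0.0, 1.047, -1.367]
contact_force: [1.4, 0.8, 0.2]
opening: 0.428
t 14.7 tcp [0.5627 0.1073 0.0599] q [ 0.423  0.324  1.665 -0.529  1.315  0.398] F [1.39 0.83 0.19] M [0.223 0.011 0.012] op 0.4277 mm 39.78
[[0.101, 0.979, 0.175], [-0.49, 0.203, -0.848], [-0.866, -0.0, 0.5]]
expected tip [0.5435 0.2005 0.0248] tilt 30.01 head 101.69
side green [241 288   2   5   6] tf med [ 0.1019 -0.0174  0.0186] [ 0.0971 -0.0184  0.0161] [ 0.1054 -0.0167  0.0193]
side green [257 289   4   9  20] tf med [0.0986 0.0183 0.0184] [0.0889 0.0166 0.0107] [0.1064 0.0197 0.0212]
side candle top z 0.0333 mid [0.5447 0.1972 0.0329] tf [ 0.0929 -0.0006  0.0225]
```

View pics/side13c.png

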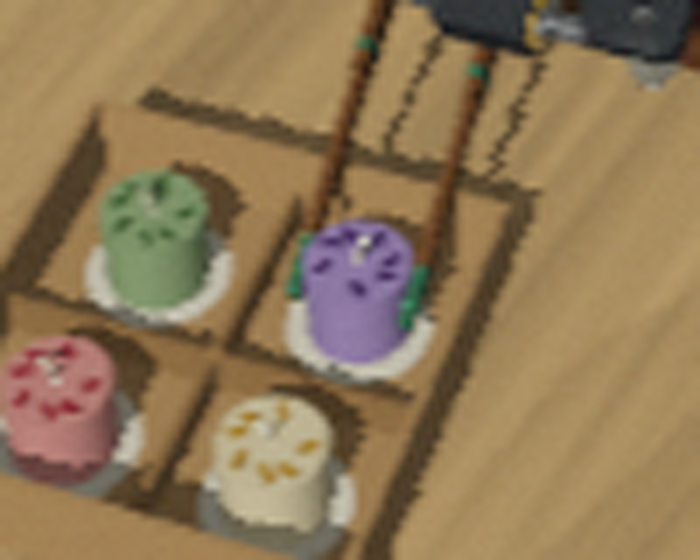

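```bash
python3 -m inch '[{"dx":0.0006,"dy":0,"dz":-0.0003,"ax":0,"ay":0,"az":0,"claw":-0.15},{"dx":0.0012,"dy":0,"dz":-0.0007,"ax":0,"ay":0,"az":0,"claw":-0.15},{"dx":0.0012,"dy":0,"dz":-0.0007,"ax":0,"ay":0,"az":0,"claw":-0.15},{"dx":0.0012,"dy":0,"dz":-0.0007,"ax":0,"ay":0,"az":0,"claw":-0.15}]'; python3 look.py 14 side
```

```text
t: 15.15
tool_pos: [0.563, 0.1074, 0.0589]
orientation: [0.001, 1.047, -1.366]
contact_force: [1.0, -0.4, -0.1]
opening: 0.428
t 15.15 tcp [0.563  0.1074 0.0589] q [ 0.423  0.326  1.665 -0.529  1.313  0.399] F [ 0.96 -0.4  -0.07] M [ 0.265 -0.075  0.011] op 0.4277 mm 39.78
[[0.102, 0.979, 0.175], [-0.49, 0.203, -0.848], [-0.866, 0.001, 0.5]]
expected tip [0.5437 0.2007 0.0238] tilt 30.0 head 101.67
side green [241 288   2   6   8] tf med [ 0.1024 -0.0177  0.0187] [ 0.0965 -0.0183  0.0118] [ 0.1057 -0.0167  0.0227]
side green [257 289   4   9  20] tf med [0.0971 0.0187 0.0178] [0.0883 0.0167 0.0112] [0.1057 0.0199 0.0226]
side candle top z 0.0326 mid [0.5437 0.1981 0.0316] tf [0.0939 0.0005 0.0227]
```

```bash
python3 -m inch '[{"dx":0.0004,"dy":0,"dz":-0.0002,"ax":0,"ay":0,"az":0,"claw":-0.15},{"dx":0.0004,"dy":0,"dz":-0.0002,"ax":0,"ay":0,"az":0,"claw":-0.14},{"dx":0.0004,"dy":0,"dz":-0.0002,"ax":0,"ay":0,"az":0,"claw":-0.125},{"dx":0.0004,"dy":0,"dz":-0.0002,"ax":0,"ay":0,"az":0,"claw":-0.1},{"dx":0.0004,"dy":0,"dz":-0.0002,"ax":0,"ay":0,"az":0,"claw":-0.07},{"dx":0.0004,"dy":0,"dz":-0.0002,"ax":0,"ay":0,"az":0,"claw":-0.05},{"dx":0.0004,"dy":0,"dz":-0.0002,"ax":0,"ay":0,"az":0,"claw":-0.045},{"dx":0.0004,"dy":0,"dz":-0.0002,"ax":0,"ay":0,"az":0,"claw":-0.045}]'; python3 look.py 15 side
```

```text
t: 16.0
tool_pos: [0.563, 0.1074, 0.0584]
orientation: [0.001, 1.047, -1.366]
contact_force: [0.2, 0.1, -0.8]
opening: 0.475
t 16.0 tcp [0.563  0.1074 0.0584] q [ 0.423  0.327  1.665 -0.529  1.313  0.4  ] F [ 0.16  0.06 -0.85] M [ 0.275 -0.013 -0.053] op 0.4747 mm 44.15
[[0.102, 0.979, 0.175], [-0.49, 0.203, -0.848], [-0.866, 0.001, 0.5]]
expected tip [0.5438 0.2007 0.0233] tilt 30.0 head 101.67
side green [238 285   4   8  16] tf med [ 0.0985 -0.023   0.0195] [ 0.0909 -0.0247  0.0137] [ 0.1063 -0.0218  0.0212]
side green [260 290   3   9  15] tf med [0.0983 0.0243 0.0191] [0.0895 0.0223 0.0127] [0.1061 0.0249 0.0223]
side candle top z 0.0326 mid [0.5445 0.1984 0.0318] tf [ 0.0937 -0.0003  0.0234]
```

View pics/side15c.png

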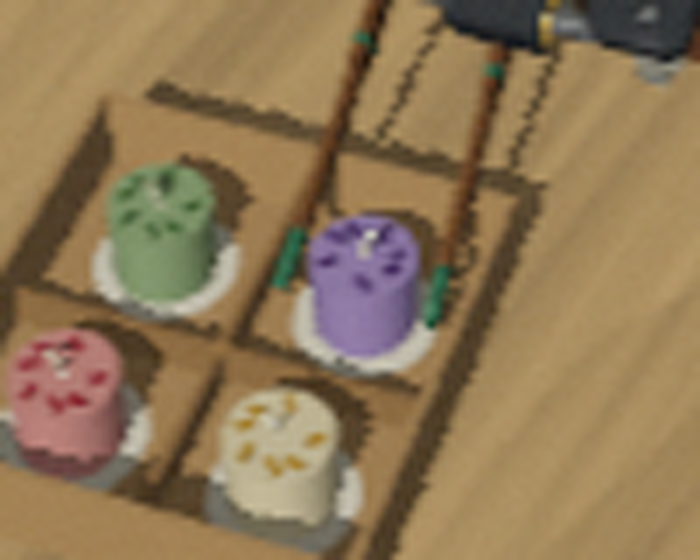

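```bash
python3 -m inch '[{"dx":-0.007,"dy":0,"dz":0.004,"ax":0,"ay":0,"az":0,"claw":-0.05},{"dx":-0.016,"dy":0,"dz":0.009,"ax":0,"ay":0,"az":0,"claw":-0.05},{"dx":-0.026,"dy":0,"dz":0.015,"ax":0,"ay":0,"az":0,"claw":-0.05},{"dx":-0.04,"dy":0,"dz":0.023,"ax":0,"ay":0,"az":0,"claw":-0.05},{"dx":-0.06,"dy":0,"dz":0.035,"ax":0,"ay":0,"az":0,"claw":-0.05},{"dx":-0.075,"dy":0,"dz":0.043,"ax":0,"ay":0,"az":0,"claw":-0.05},{"dx":-0.075,"dy":0,"dz":0.043,"ax":0,"ay":0,"az":0,"claw":-0.05}]'; python3 look.py 16 side; python3 - <<'E'
from m import *
from g import *
c=cap("side"); P,ok=cloud(c)
m=blob(c,(120,50,60),(160,255,255),(230,270,275,310)); Q=P[(m>0)&ok]; T=Q[abs(Q[:,2]-.032)<.004]; print("candle",((T.min(0)+T.max(0))/2).round(4),Q[:,2].min(),Q[:,2].max())
R,*_=Rtool(84.2,0,-1); delta([.5438,-.3223,.115],R)
E
```

```text
t: 16.75
tool_pos: [0.5651, 0.1086, 0.1492]
orientation: [0.015, 1.048, -1.354]
contact_force: [1.3, 0.1, 0.5]
opening: 0.475
t 16.75 tcp [0.5651 0.1086 0.1492] q [ 0.423  0.218  1.614 -0.515  1.446  0.322] F [1.33 0.1  0.55] M [ 0.239 -0.077  0.052] op 0.4754 mm 44.21
[[0.107, 0.979, 0.172], [-0.487, 0.203, -0.849], [-0.867, 0.007, 0.499]]
expected tip [0.5461 0.2019 0.1142] tilt 29.94 head 101.45
side green [235 254   4   9  17] tf med [ 0.0981 -0.0222  0.018 ] [ 0.0895 -0.0248  0.0125] [ 0.1066 -0.0217  0.0217]
side green [258 260   3   9  14] tf med [0.0971 0.0238 0.0188] [0.0905 0.0223 0.0147] [0.1056 0.025  0.0213]
side candle top z 0.0327 mid [0.5444 0.1977 0.0318] tf [ 0.1378  0.0031 -0.0561]
candle [0.5447 0.1976 0.0316] 0.0023531401302783837 0.03517314877061578
d [ 0.2347 -0.1063  0.3465] a [ 0.2977  0.5186 -0.0819] |d| 0.4317 deg 34.58
```

View pics/side16.png

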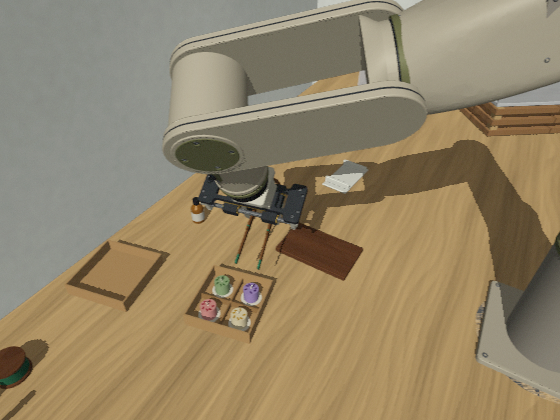

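```bash
python3 -m inch '[{"dx":0.01,"dy":-0.008,"dz":0.024,"ax":0.01,"ay":0.02,"az":-0.003,"claw":-0.06},{"dx":0.023,"dy":-0.015,"dz":0.05,"ax":0.04,"ay":0.065,"az":-0.01,"claw":-0.06},{"dx":0.04,"dy":-0.023,"dz":0.076,"ax":0.065,"ay":0.114,"az":-0.018,"claw":-0.06},{"dx":0.058,"dy":-0.03,"dz":0.1,"ax":0.09,"ay":0.155,"az":-0.025,"claw":-0.06},{"dx":0.077,"dy":-0.038,"dz":0.124,"ax":0.11,"ay":0.19,"az":-0.03,"claw":-0.06},{"dx":0.096,"dy":-0.046,"dz":0.15,"ax":0.13,"ay":0.225,"az":-0.036,"claw":-0.06},{"dx":0.112,"dy":-0.053,"dz":0.173,"ax":0.15,"ay":0.26,"az":-0.041,"claw":-0.06}]'; python3 - <<'E'
from g import *
rep()
R,*_=Rtool(84.2,0,-1); delta([.5438,-.3223,.115],R)
E
```

```text
t: 17.55
tool_pos: [0.5517, -0.1057, 0.1328]
orientation: [0.075, 1.311, -1.45]
contact_force: [0.3, 0.0, -0.6]
opening: 0.471
t 17.55 tcp [ 0.5517 -0.1057  0.1328] q [-0.112  0.038  1.769 -0.264  1.283 -0.09 ] F [ 0.31  0.01 -0.57] M [ 0.129 -0.045  0.053] op 0.4709 mm 43.79
[[0.031, 0.999, 0.042], [-0.255, 0.049, -0.966], [-0.966, 0.019, 0.256]]
d [ 0.0722 -0.0188  0.2043] a [ 0.1469  0.257  -0.0384] |d| 0.2175 deg 17.11
```

```bash
python3 -m inch '[{"dx":0.006,"dy":-0.003,"dz":0.03,"ax":0.02,"ay":0.037,"az":-0.005,"claw":-0.06},{"dx":0.015,"dy":-0.005,"dz":0.06,"ax":0.042,"ay":0.073,"az":-0.011,"claw":-0.06},{"dx":0.025,"dy":-0.008,"dz":0.09,"ax":0.063,"ay":0.11,"az":-0.017,"claw":-0.06},{"dx":0.037,"dy":-0.011,"dz":0.12,"ax":0.084,"ay":0.147,"az":-0.022,"claw":-0.06},{"dx":0.05,"dy":-0.014,"dz":0.15,"ax":0.106,"ay":0.185,"az":-0.028,"claw":-0.06},{"dx":0.062,"dy":-0.017,"dz":0.18,"ax":0.13,"ay":0.225,"az":-0.034,"claw":-0.06},{"dx":0.0722,"dy":-0.0188,"dz":0.2043,"ax":0.147,"ay":0.257,"az":-0.038,"claw":-0.06},{"dx":0.0722,"dy":-0.0188,"dz":0.2043,"ax":0.147,"ay":0.257,"az":-0.038,"claw":-0.06}]'; python3 -m inch '[{"dx":0,"dy":0,"dz":0,"ax":0,"ay":0,"az":0,"claw":-0.06}]'>/dev/null;  python3 look.py 17 side; python3 - <<'E'
from g import *
R,*_=Rtool(84.2,0,-1); delta([.5440,-.3223,.06],R)
E
```

```text
t: 18.35
tool_pos: [0.5417, -0.3257, 0.1123]
orientation: [-2.084, 1.568, 2.522]
contact_force: [0.2, 0.2, -1.5]
opening: 0.471
t 18.45 tcp [ 0.5408 -0.3257  0.1107] q [-0.623  0.29   1.506  0.     1.351 -0.515] F [-0.1   0.05 -0.68] M [ 0.028 -0.089  0.002] op 0.4751 mm 44.18
[[-0.004, 0.994, -0.108], [0.003, -0.108, -0.994], [-1.0, -0.005, -0.003]]
expected tip [ 0.5517 -0.2264  0.1282] tilt -0.16 head 83.81
side green [326 151   3   5   9] tf med [ 0.1007 -0.0214  0.016 ] [ 0.093  -0.0239  0.0096] [ 0.105  -0.0207  0.0208]
side green [340 156   4   5  10] tf med [0.0991 0.0237 0.0166] [0.0904 0.0228 0.0124] [0.1076 0.0247 0.0209]
d [ 0.0503  0.0034 -0.0033] a [-0.0062 -0.0028  0.0056] |d| 0.0505 deg 0.5
```

View pics/side17c.png

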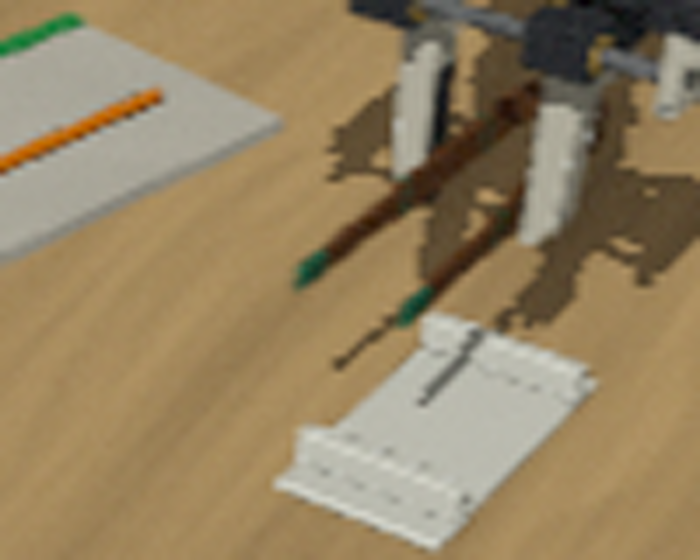

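```bash
python3 -m inch '[{"dx":0.02,"dy":0.0034,"dz":-0.0033,"ax":-0.006,"ay":-0.003,"az":0.0056,"claw":-0.06},{"dx":0.04,"dy":0.0034,"dz":-0.0033,"ax":-0.006,"ay":-0.003,"az":0.0056,"claw":-0.06},{"dx":0.06,"dy":0.0034,"dz":-0.0033,"ax":-0.006,"ay":-0.003,"az":0.0056,"claw":-0.06},{"dx":0.075,"dy":0.0034,"dz":-0.0033,"ax":-0.006,"ay":-0.003,"az":0.0056,"claw":-0.06},{"dx":0.085,"dy":0.0034,"dz":-0.0033,"ax":-0.006,"ay":-0.003,"az":0.0056,"claw":-0.06},{"dx":0.085,"dy":0.0034,"dz":-0.0033,"ax":-0.006,"ay":-0.003,"az":0.0056,"claw":-0.06},{"dx":0.085,"dy":0.0034,"dz":-0.0033,"ax":-0.006,"ay":-0.003,"az":0.0056,"claw":-0.06}]';python3 - <<'E'
from g import *
rep()
R,*_=Rtool(84.2,0,-1); delta([.5440,-.3223,.0130],R)
E
```

```text
t: 19.2
tool_pos: [0.5441, -0.3222, 0.0258]
orientation: [0.648, 1.57, -1.024]
contact_force: [0.2, 0.5, -0.3]
opening: 0.475
t 19.2 tcp [ 0.5441 -0.3222  0.0258] q [-0.616  0.379  1.563 -0.     1.2   -0.514] F [ 0.17  0.53 -0.25] M [-0.067 -0.045 -0.045] op 0.4749 mm 44.16
[[0.0, 0.995, -0.101], [-0.001, -0.101, -0.995], [-1.0, 0.0, 0.001]]
d [ 0.0128 -0.0001  0.0001] a [ 0.0001  0.0005 -0.0004] |d| 0.0128 deg 0.04
```

```bash
python3 -m inch '[{"dx":0.005,"dy":0,"dz":0,"ax":0,"ay":0,"az":0,"claw":-0.06},{"dx":0.01,"dy":0,"dz":0,"ax":0,"ay":0,"az":0,"claw":-0.06},{"dx":0.0125,"dy":0,"dz":0,"ax":0,"ay":0,"az":0,"claw":-0.06},{"dx":0.0125,"dy":0,"dz":0,"ax":0,"ay":0,"az":0,"claw":-0.06},{"dx":0.0125,"dy":0,"dz":0,"ax":0,"ay":0,"az":0,"claw":-0.06}]';python3 look.py 18 side
```

```text
t: 19.7
tool_pos: [0.5441, -0.3222, 0.0133]
orientation: [0.605, 1.57, -1.067]
contact_force: [0.3, 0.1, 0.5]
opening: 0.472
t 19.7 tcp [ 0.5441 -0.3222  0.0133] q [-0.616  0.395  1.567 -0.     1.179 -0.514] F [0.3  0.06 0.46] M [ 0.038 -0.017  0.034] op 0.4717 mm 43.87
[[0.0, 0.995, -0.101], [-0.0, -0.101, -0.995], [-1.0, 0.0, 0.0]]
expected tip [ 0.5542 -0.2227  0.0305] tilt 0.02 head 84.2
side green [322 181   3   4   8] tf med [ 0.0949 -0.0221  0.0143] [ 0.0896 -0.0227  0.0098] [ 0.1026 -0.0211  0.0191]
side green [336 186   3   5   9] tf med [0.0955 0.0237 0.017 ] [0.0898 0.0226 0.0125] [0.1027 0.0247 0.0228]
```

View pics/side18c.png

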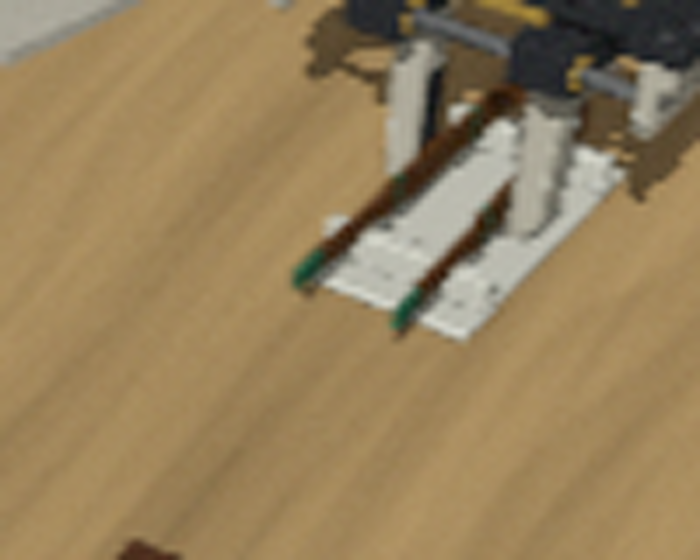

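```bash
python3 -m inch '[{"dx":0.0006,"dy":0,"dz":0,"ax":0,"ay":0,"az":0,"claw":-0.06},{"dx":0.0006,"dy":0,"dz":0,"ax":0,"ay":0,"az":0,"claw":-0.04},{"dx":0.0006,"dy":0,"dz":0,"ax":0,"ay":0,"az":0,"claw":-0.02},{"dx":0.0006,"dy":0,"dz":0,"ax":0,"ay":0,"az":0,"claw":0},{"dx":0.0006,"dy":0,"dz":0,"ax":0,"ay":0,"az":0,"claw":0.1},{"dx":0.0006,"dy":0,"dz":0,"ax":0,"ay":0,"az":0,"claw":0.3},{"dx":0.0006,"dy":0,"dz":0,"ax":0,"ay":0,"az":0,"claw":0.4},{"dx":0.0006,"dy":0,"dz":0,"ax":0,"ay":0,"az":0,"claw":0.4}]';python3 look.py 19 side
```

```text
t: 20.55
tool_pos: [0.5441, -0.3222, 0.0128]
orientation: [0.674, 1.57, -0.998]
contact_force: [0.3, 0.0, -0.2]
opening: 0.693
t 20.55 tcp [ 0.5441 -0.3222  0.0128] q [-0.616  0.396  1.567 -0.     1.178 -0.514] F [ 0.27  0.01 -0.17] M [-0.005 -0.129  0.023] op 0.6927 mm 64.42
[[0.0, 0.995, -0.101], [-0.001, -0.101, -0.995], [-1.0, 0.0, 0.001]]
expected tip [ 0.5542 -0.2227  0.03  ] tilt 0.03 head 84.21
side green [320 181   4   5   8] tf med [ 0.1    -0.0246  0.0154] [ 0.0898 -0.0255  0.0131] [ 0.1103 -0.0232  0.0176]
side green [337 188   3   4   7] tf med [0.0958 0.027  0.0145] [0.0886 0.0259 0.0113] [0.105  0.0279 0.0206]
```

View pics/side19c.png

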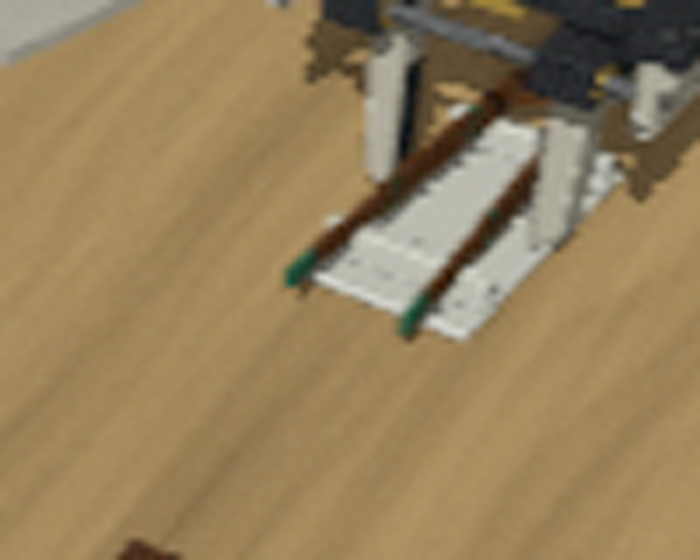

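```bash
python3 -m inch '[{"dx":-0.01,"dy":0,"dz":0,"ax":0,"ay":0,"az":0,"claw":0.4},{"dx":-0.03,"dy":0,"dz":0,"ax":0,"ay":0,"az":0,"claw":0.4},{"dx":-0.06,"dy":0,"dz":0,"ax":0,"ay":0,"az":0,"claw":0.4},{"dx":-0.1,"dy":0,"dz":0,"ax":0,"ay":0,"az":0,"claw":0.4},{"dx":-0.14,"dy":0,"dz":0,"ax":0,"ay":0,"az":0,"claw":0.4},{"dx":-0.17,"dy":0,"dz":0,"ax":0,"ay":0,"az":0,"claw":0.4},{"dx":-0.17,"dy":0,"dz":0,"ax":0,"ay":0,"az":0,"claw":0.4},{"dx":-0.17,"dy":0,"dz":0,"ax":0,"ay":0,"az":0,"claw":0.4}]'
python3 - <<'E'
from m import *
from g import *
rep()
c=cap("side","side20.png"); P,ok=cloud(c)
m=blob(c,(120,50,60),(160,255,255),(230,270,275,310)); Q=P[(m>0)&ok]; T=Q[abs(Q[:,2]-.032)<.004]; print("candle",((T.min(0)+T.max(0))/2).round(4))
V=c["frame"]; Z=np.zeros(V.shape[:2],bool); Z[150:200,310:375]=True
sat=cv2.cvtColor(V,cv2.COLOR_RGB2HSV)[:,:,1]
Q=P[Z&ok&(P[:,:,2]>.031)&(P[:,:,2]<.045)&(sat>70)]; print(Q.min(0).round(4),Q.max(0).round(4)); y=Q[:,1]
for a in np.arange(-.43,-.2,.03):
    s=Q[(y>=a)&(y<a+.03)]
    if len(s)<3: continue
    mid=(s[:,0].min()+s[:,0].max())/2; A=s[s[:,0]<mid].mean(0); B=s[s[:,0]>=mid].mean(0); print(A.round(4),B.round(4),((A+B)/2).round(4))
cap("top","top20.png")
E
```

```text
t: 21.4
tool_pos: [0.5447, -0.3226, 0.1846]
orientation: [0.999, 1.567, -0.673]
contact_force: [-0.2, 0.1, -0.8]
opening: 0.698
t 21.4 tcp [ 0.5447 -0.3226  0.1846] q [-0.615  0.232  1.436 -0.     1.47  -0.514] F [-0.16  0.13 -0.78] M [-0.039 -0.02   0.017] op 0.6983 mm 64.94
[[0.003, 0.995, -0.101], [-0.002, -0.101, -0.995], [-1.0, 0.003, 0.002]]
candle [0.5447 0.1983 0.0321]
[ 0.5188 -0.4046  0.031 ] [ 0.5825 -0.2112  0.0424]
[ 0.5318 -0.4029  0.0388] [ 0.5412 -0.4023  0.0375] [ 0.5365 -0.4026  0.0382]
[ 0.5261 -0.389   0.0378] [ 0.5519 -0.3888  0.0366] [ 0.539  -0.3889  0.0372]
[ 0.5208 -0.3538  0.0369] [ 0.5598 -0.3557  0.0353] [ 0.5403 -0.3547  0.0361]
[ 0.5224 -0.3263  0.0363] [ 0.5649 -0.3267  0.0356] [ 0.5436 -0.3265  0.036 ]
[ 0.5238 -0.2953  0.0344] [ 0.5691 -0.2974  0.0354] [ 0.5464 -0.2963  0.0349]
[ 0.5257 -0.2682  0.0327] [ 0.5744 -0.2655  0.0335] [ 0.55   -0.2668  0.0331]
[ 0.5263 -0.2366  0.0329] [ 0.5793 -0.2349  0.0325] [ 0.5528 -0.2357  0.0327]
[ 0.5279 -0.2137  0.0322] [ 0.5825 -0.2163  0.0326] [ 0.5552 -0.215   0.0324]
```

View pics/side20.png

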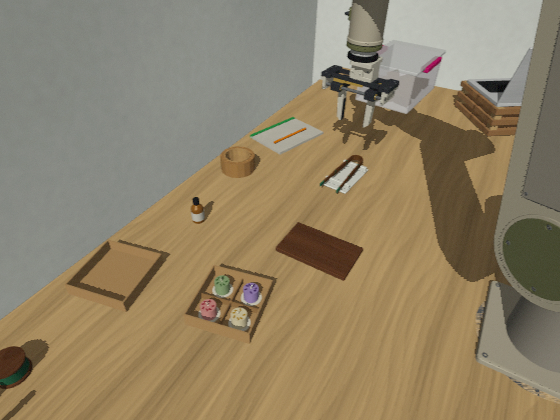

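View pics/top20.png

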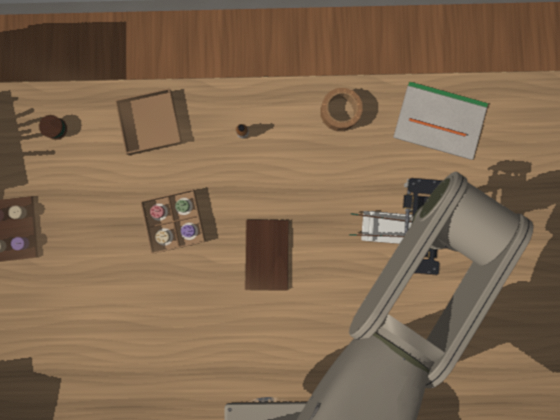

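```bash
python3 -c "
from workcell import workorder; print(workorder.close_job())"
```

```text
the job is handed in; nothing more can be done
None
```

I put the lilac candle in the empty compartment with the bamboo tongs and laid the tongs back on the white rest. I then handed the job in at about 21.5 s of the 58 s allowed. The hand-in gives no verdict, so the checks below are my own.

**How it was done:** I held the tongs at the handle and tipped them 30° nose-down, so the arms would clear the box rim. I closed them on the candle in small steps, to about 39.9 mm over the arms with the gripper set to 39.5 mm. I carried the candle over and lowered it until its foot was about on the floor, then opened the tongs.

**Last checks:**
- **Candle:** it measured at (0.545, 0.198), against the pad at (0.5445, 0.198). Its top was at 32 mm, so it stands on the floor, and it looks upright.
- **Tongs:** they lie flat on both ridges, with the handle middle about 2 mm from the rest's middle and within about 2° of its length.
- **Other objects:** the three other candles and the bottle look where they were at the start. I judged that by eye from the final pictures, not by measuring.
- **Robot:** it stands clear above the tongs, with the gripper open.

**What I could not confirm:**
- **Force on the wax:** I could not measure it directly. The only sign was the gripper stopping about 0.35 mm short of its set width, and its opening readings scatter by about 0.2 mm. The gentle squeeze is therefore inferred.
- **Position readings:** the measured tool position wandered 1–3 mm just after moves, so I corrected against the pictures.

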